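Make up the inlay kit and the marking kit

TASK

Make up two kits from the stock on the counter: lay the mahogany sample block and the brass scratch stock flat, side by side, on the floor of the blue tray; put the ebony-handled awl (lying down) and the green iron weight (standing upright) in the wooden box, then close the box with its lid so that the lid sits fully down on the rim. Set things down, do not drop them, and leave the pale maple block and the cork block where they are.

Things in the scene. Friction and masses are not known exactly. Their poses are not given: they have to be found in the camera images.
- mahogany_block: Waxed red-brown mahogany sample block with one thin pale inlay line along its top, loose, 70 (x) x 44 (y) x 20 (z) mm, 45 g. Origin at the centre of its underside, z up.
- scratch_stock: Brass scratch stock, loose, 0.36 kg: bar 100 (x) x 18 (y) x 20 (z) mm, with a fence 34 mm wide (y), same height, from x = +18 to +48 mm; a steel screw on the fence stands 7 mm higher; a steel cutter at x = -40 mm shows 4 mm past each side. Origin at the centre of the bar's underside; the bare bar can be gripped across y at x = 0. Centre of mass at about x = +7 mm.
- awl: Awl lying on the counter, loose, 70 g: black ebony handle of square section with rounded edges, 66 mm long (x) x 24 mm wide x 24 mm high; brass ferrule and thin steel blade stick out along +x to x = +82 mm, 12 mm above the underside. Origin at the centre of the underside of the handle; the handle spans x = -33 to +33 mm.
- weight: Green-painted cast-iron weight, loose, about 0.32 kg: round body 44 mm in diameter and 26 mm high, a neck, and on top a knob 24 mm in diameter from 32 to 40 mm height. Origin at the centre of its underside, z up.
- lid: Loose pale wooden lid, handle up, 0.22 kg. From below: plug 134 (x) x 108 (y) x 5 mm that goes inside the box with 8 mm play each side; plate 174 x 148 x 7 mm (z = 5 to 12) that rests on the rim; dark central handle bar 70 (x) x 16 (y) mm, z = 12 to 36. Origin at the centre of the plug's underside: 53 mm above the box's origin when closed. Either way round (half turn) fits.
- tray: Blue open tray fixed to the counter, 178 (x) x 146 (y) x 28 (z) mm outside, walls and floor 6 mm thick (166 x 134 mm inside, inner floor at z = 6 mm). Origin at the centre of its underside, z up.
- box: Pale wooden open box fixed to the counter, 166 (x) x 140 (y) x 58 (z) mm outside, walls and floor 8 mm thick (150 x 124 mm inside, inner floor at z = 8 mm, rim at z = 58 mm). Origin at the centre of its underside, z up. Contents must stay below z = 53 mm for the lid to close.
- maple_block: Pale maple sample block with one thin black inlay line, loose, same size as the mahogany one (70 x 44 x 20 mm). Not wanted: to be left where it is. Origin at the centre of its underside.
- cork_block: Brown cork sanding block, loose, 78 x 42 x 30 mm. Not wanted: to be left where it is. Origin at the centre of its underside.
Mind the look-alikes: they are no part of the job. Leave any turquoise look-alike of the scratch_stock alone.

How it is judged:
By the outcome, as a careful person would: the job done as asked, in the order asked, and still so for the second after the job is handed in, with the robot touching nothing.
It also fails if it takes over 125 s, if anything falls off the work surface, if the arm or the gripper's body presses on something with over 40 N, if the wrist force passes 120 N, or if a joint passes its speed limit or range.

ROBOT

A 6-joint arm with a two-finger parallel gripper is mounted at the origin on the work surface. World frame = base frame: x ahead of the robot, y to its left, z up, the work surface at z = 0. Lengths are in mm, angles in rad, forces in N, time in s.
With the tool pointing down it reaches from about 300 to 775 mm from the base axis. Payload 14.6 kg.
Tool frame: the origin (TCP) lies midway between the tips of the shut fingers; the grasp point (between the pads) lies 19 mm behind it; x points along the fingers, z is the direction in which the jaws open and shut, and the axes are right-handed (so a half turn about x gives the same grasp; the last joint's range is limited). The gripper opens to 94 mm and grips with 3 to 60 N. Pads are 16 mm wide; open, the fingers measure 119 mm over their backs; the gripper's body (75 mm by 177 mm) begins 78 mm behind the grasp point.
Start: joints at [-1.243, 0.3, 1.521, -0, 1.321, -0.067], TCP at [211.535, -507.683, 205.446] pointing down, gripper open.
Joint ranges: [-3.03, 3.03], [-0.79, 2.21], [0.23, 2.52], [-1.04, 4.18], [0, 3.07], [-2.55, 2.55]. Speed limits (rad/s): [2.22, 2.22, 2.57, 3.14, 3.14, 3.14].

INTERFACE

Orientations are given as [roll, pitch, yaw] about the fixed x, y, z axes, in that order (R = Rz(yaw) Ry(pitch) Rx(roll)).
In Python, from cell import * gives the robot as it stands.
- The arm moves only by the tool play_rows, never from a script. Its argument "motion" is one flat list of numbers, 7 for each row, row after row: the turn, a rotation vector about the tool's x, y, z in rad, then the shift along the tool's x, y, z in m, then the closure, from -1 (fully open) to 1 (shut), so that 0 is half open. In form: [rx, ry, rz, x, y, z, fingers, rx, ry, rz, x, y, z, fingers, ...]. A call has 1 to 20 rows; each row shifts and turns the pose as measured when the row begins, along the tool's axes as they then stand; what a row does not reach is not made up. A row lasts 1/10 s, in which the tool goes at most 50 mm and 8.59 degrees, less where a joint would pass 70% of its speed; a pose out of reach is approached as far as the arm can. A call with a gripper value outside its range is refused whole. The fingers move at their own pace and stop on an object; "newtons" is the grip in N (left out, the last holds). Time passes only in rows, so rows that do not move let the fingers close. It gives the time, the measured TCP pose, the force and the opening at its end, in the units of the state.
- read_state(): the state, without advancing time (a new reading comes with each control period).
- camera(name): name is "scene" or "top" or "wrist"; returns (picture, depth): 480x640x3 uint8, blue, green, red; 480x640 float32, mm along the optical axis (not along the pixel's ray), 0 where there is no reading.
- camera_params(name): a dict with "fx", "fy", "cx", "cy" (pixels), "T" (4x4, takes a point from camera to world coordinates). Camera axes: x right, y down, z forward; pixel columns grow to the right and rows downward; lengths in mm; the calibration is good to about 2 mm. The wrist camera is an equidistant fisheye: a pixel r from the principal point sees the ray r / f radians off the axis. A picture is of the moment at which its call begins: read the wrist's pose just before it. camera_params takes no time and is no camera call; for the wrist camera it gives the pose at the moment of the call.
- sign_off(): hands the job in, once; it reports no verdict.
Trained networks look in the newest picture that a camera, given by its name, has taken for a name from the list of things; names that differ only in an ending like _2 or _b are one class to them, and where a whole thing is asked for, a point or a joint stands for the part that bears it (a point fixed in the world has none). Each returns a list of dicts, best first, with "conf" (0 to 1); they miss things now and then, are a little off and sometimes report something else, mostly with a low value. They report only what shows in the picture. A call takes as long as a camera call. They do not tell look-alikes from the thing itself.
- masks_of(camera, name): "region" (480x640 bool, what is visible of it).
- place_of(camera, name): "at" ([x, y, z] in mm, in the coordinates of the camera as it stood for that picture, good to about 4 mm: a listed point, or the origin of a listed thing).
The state is a dict: "clock": time; "joints": joint angles; "qd": joint speeds; "effort": joint torques, N m; "eef_pos": TCP position; "eef_rot": TCP orientation; "wrist_force": force on the tool from outside, world axes, zero at the start; "moment": the same for the moment, N m; "finger_gap": finger opening in mm.
Only numpy, scipy, OpenCV 4.12 (cv2) and the standard library are available. Lean on these libraries where they do the work, as an engineer would, in place of code of your own. Each camera call takes 0.05 s, during which the arm holds its last target.

## Working session

There is one attempt and no reset: what is moved stays moved. The work goes in short steps, Python scripts to look and compute and a tool call to move; the robot and the scene stay as the last step left them, time stands still between calls to the robot, and variables do not carry over. Pictures are saved under pics/ and viewed, and the job is handed in when it is done.

Besides the shell and the picture viewer there is one more tool, called after "Request:" by a JSON object that holds its "fn" and its "kwargs", one argument or row to a line. play_rows: Moves the arm, as the interface text tells. Its arguments: {"type":"object","properties":{"motion":{"type":"array","items":{"type":"number"}},"newtons":{"type":"number"}},"required":["motion"]}

```bash
mkdir -p pics; ls
cat > h.py <<'E'
from cell import *
import numpy as np, cv2
from scipy.spatial.transform import Rotation as R
E
python3 - <<'E'
from h import *
s=read_state()
for k,v in s.items(): print(k,v)
for c in ["top","scene"]:
    p,d=camera(c); cv2.imwrite(f"pics/{c}0.png",p); np.save(f"{c}d.npy",d)
    P=camera_params(c); print(c,P)
    for n in ["mahogany_block","scratch_stock","awl","weight","lid","tray","box","maple_block","cork_block"]:
        for r in place_of(c,n)[:3]:
            w=P["T"]@np.r_[r["at"],1]; print(n,round(r["conf"],2),w[:3].round(0))
print(read_state()["clock"])
E
```

```text
pics
clock 0.0
joints [-1.24256394e+00  3.00455682e-01  1.52160637e+00  1.41263745e-06
  1.32071716e+00 -6.65727517e-02]
qd [ 2.66424319e-04 -1.16944054e-04 -2.06370515e-03  8.25068676e-04
 -5.13314912e-05 -1.83144626e-03]
effort [-5.79673051e-04 -5.31805480e+01 -3.52734554e+01  7.07484456e-02
  2.43933289e-02 -8.38829601e-05]
eef_pos [ 211.46717447 -507.42066288  204.88409906]
eef_rot [3.07386675 1.56960977 1.89787521]
wrist_force [-0.24127172  0.50406534 -0.43142147]
moment [ 0.02001994  0.0057623  -0.0745355 ]
finger_gap 93.88112588812344
top {'fx': 488.13132875976794, 'fy': 488.13132875976794, 'cx': 321.84784022963925, 'cy': 238.5231587459839, 'T': array([[-4.40684490e-03, -9.95919015e-01,  9.01437504e-02,
         4.01115211e+02],
       [-9.99766264e-01,  6.29593467e-03,  2.06828115e-02,
        -1.04985389e+01],
       [-2.11659444e-02, -9.00315346e-02, -9.95713978e-01,
         1.02508186e+03],
       [ 0.00000000e+00,  0.00000000e+00,  0.00000000e+00,
         1.00000000e+00]])}
mahogany_block 0.78 [462.  55.   4.]
scratch_stock 0.97 [345. -84.   3.]
scratch_stock 0.87 [ 318
[... 427 characters left out ...]
0801991e-01, -4.02644688e-01,
         8.70138020e+02],
       [ 5.54081534e-01,  5.86584067e-01, -5.90688401e-01,
         5.38276778e+02],
       [ 1.12496396e-02, -7.14778971e-01, -6.99259944e-01,
         6.87992702e+02],
       [ 0.00000000e+00,  0.00000000e+00,  0.00000000e+00,
         1.00000000e+00]])}
mahogany_block 0.84 [457.  57.   0.]
scratch_stock 0.81 [ 319. -237.    1.]
scratch_stock 0.8 [345. -81.   3.]
scratch_stock 0.78 [ 474. -161.   -1.]
awl 0.95 [ 609. -178.    0.]
awl 0.56 [ 515. -374.   -1.]
weight 0.83 [455. -64.  -3.]
lid 0.79 [538. 374.  -1.]
tray 0.83 [658.   3.  -3.]
box 0.76 [ 515. -375.   -0.]
cork_block 0.8 [634. 186.  -4.]
cork_block 0.55 [460. -61.  -6.]
1.0
```

View pics/top0.png

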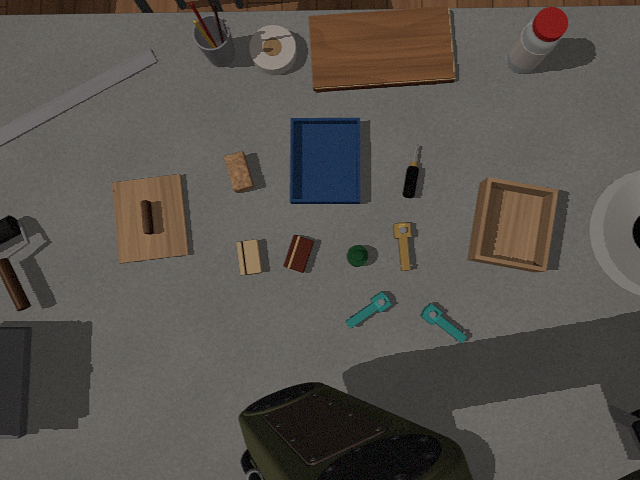

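View pics/scene0.png

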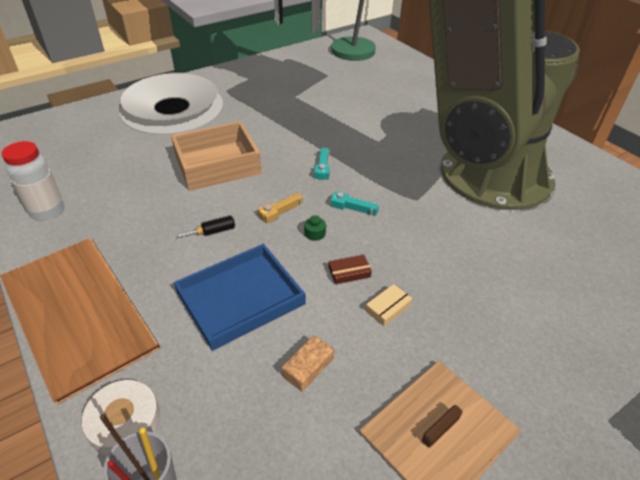

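The pictures show the brass stock at top pixel (403,245), two turquoise look-alikes at (370,310) and (443,322), mahogany at (299,253), the weight at (357,256), the awl at (412,175), box at (513,225), tray at (325,160) and lid at (150,218). Next I'll measure the exact poses from masks and depth.

```bash
cat >> h.py <<'E'
def world(c,d,P=None):
    P=P or camera_params(c)
    v,u=np.mgrid[0:480,0:640]
    X=np.stack([(u-P["cx"])/P["fx"]*d,(v-P["cy"])/P["fy"]*d,d,np.ones_like(d)],-1)
    return X@P["T"].T
E
python3 - <<'E'
from h import *
p,d=camera("top"); W=world("top",d); np.save("W.npy",W)
# table heights
for (u,v) in [(300,290),(380,220),(260,210),(450,200),(220,250),(440,260)]:
    print((u,v),W[v-3:v+4,u-3:u+4,:3].reshape(-1,3).mean(0).round(1), W[v-3:v+4,u-3:u+4,2].std().round(2))
for n in ["mahogany_block","scratch_stock","awl","weight","lid","tray","box","maple_block","cork_block"]:
    for r in masks_of("top",n)[:3]:
        m=r["region"]; ys,xs=np.nonzero(m); w=W[m][:,:3]
        if len(w)<20: continue
        zq=np.percentile(w[:,2],[5,50,95])
        for zl,lab in ((zq[2]-6,'top'),(-50,'all')):
            k=w[:,2]>zl
            if k.sum()<10: continue
            (c,sz,a)=cv2.minAreaRect(w[k][:,:2].astype(np.float32))
            print(n,round(r["conf"],2),lab,"px",int(xs.mean()),int(ys.mean()),k.sum(),"z",zq.round(1),"c",np.round(c,1),np.round(sz,1),round(a,1),"mean",w[k].mean(0).round(1))
E
```

```text
(300, 290) [386.1  57.   -0.4] 1.81
(380, 220) [ 5.324e+02 -1.122e+02 -3.000e-01] 2.01
(260, 210) [ 5.557e+02  1.421e+02 -3.000e-01] 1.83
(450, 200) [ 5.740e+02 -2.604e+02 -4.000e-01] 2.07
(220, 250) [470.9 226.2  -0. ] 2.09
(440, 260) [ 4.473e+02 -2.360e+02 -2.000e-01] 1.51
mahogany_block 0.72 top px 297 253 675 z [15.7 19.8 22.9] c [451.6  29.7] [108.8  69.5] 71.1 mean [461.4  59.6  30.4]
mahogany_block 0.72 all px 297 253 742 z [15.7 19.8 22.9] c [452.   31.4] [111.3  70.6] 71.9 mean [460.7  59.4  28.6]
scratch_stock 0.95 top px 441 321 303 z [12.2 19.6 25.5] c [ 360.4 -150.8] [288.8  44.4] 65.1 mean [ 323.  -228.2   28.2]
scratch_stock 0.95 all px 441 321 589 z [12.2 19.6 25.5] c [ 360.5 -151.3] [289.4  46.6] 64.8 mean [ 321.9 -230.4   22.5]
scratch_stock 0.86 top px 402 243 361 z [ 0.9 19.5 24.9] c [ 437.1 -112.3] [ 85.  198.5] 42.6 mean [ 484.5 -154.7   29.7]
scratch_stock 0.86 all px 402 243 625 z [ 0.9 19.5 24.9] c [ 437.4 -112.5] [ 86.5 198.5] 43.1 mean [ 481.2 -154.8   22.8]
scratch_stock 0.76 top px 369 309 260 z [14.8 19.6 25.8] c [371.7 -71.6] [97.4 94.5] 20.2 mean [349.
[... 1408 characters left out ...]
6 mean [ 517.4 -378.7   27.6]
box 0.28 top px 238 171 693 z [23.8 29.6 32.7] c [526.4 110.9] [344.1  58.8] 34.4 mean [632.7 183.7  37.1]
box 0.28 all px 238 171 774 z [23.8 29.6 32.7] c [526.5 110.9] [344.   59.2] 34.3 mean [631.7 182.8  35.4]
cork_block 0.59 top px 238 171 703 z [ 8.6 29.4 32.7] c [526.3 111.7] [344.8  60.2] 34.4 mean [632.7 183.7  38.4]
cork_block 0.59 all px 238 171 847 z [ 8.6 29.4 32.7] c [525.9 113.2] [345.5  64.2] 34.2 mean [630.4 182.7  34.4]
cork_block 0.43 top px 149 218 318 z [ 8.5 11.8 29.6] c [459.8 198.2] [429.   63.5] 65.9 mean [530.5 351.2  90.1]
cork_block 0.43 all px 149 218 5699 z [ 8.5 11.8 29.6] c [523.8 221.7] [486.7 197.5] 84.2 mean [537.6 372.7  16. ]
```

Run:
```python
import cv2
p=cv2.imread("pics/top0.png")
cv2.imwrite("pics/topz.png",cv2.resize(p[130:280,225:425],(800,600),interpolation=cv2.INTER_CUBIC))
```

```text
(no output)
```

View pics/topz.png

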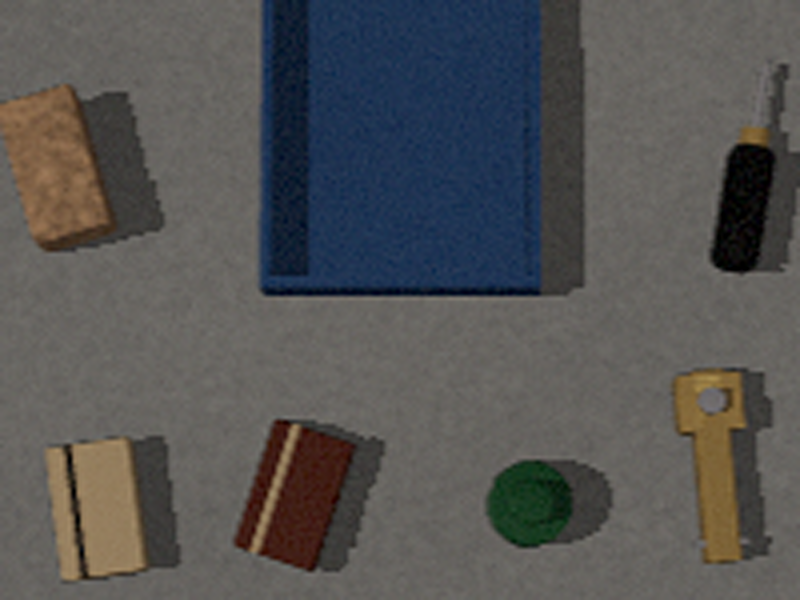

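```bash
cat >> h.py <<'E'
def planeproj(c,uv,z,P=None):
    P=P or camera_params(c); T=P["T"]
    r=np.c_[(uv[:,0]-P["cx"])/P["fx"],(uv[:,1]-P["cy"])/P["fy"],np.ones(len(uv))]@T[:3,:3].T
    o=T[:3,3]; return o+r*((z-o[2])/r[:,2])[:,None]
def fit(c,m,W,h,lo,hi):
    """rect of the pixels of mask with depth-height in lo..hi, projected to plane h"""
    k=(m&(W[...,2]>lo)&(W[...,2]<hi)).astype(np.uint8)
    k=cv2.morphologyEx(k,cv2.MORPH_CLOSE,np.ones((3,3)))
    n,l,st,_=cv2.connectedComponentsWithStats(k)
    i=1+np.argmax(st[1:,4]); ys,xs=np.nonzero(l==i)
    pts=planeproj(c,np.c_[xs,ys].astype(float),h)[:,:2]
    (cc,sz,a)=cv2.minAreaRect(pts.astype(np.float32))
    C=np.cov((pts-pts.mean(0)).T); w,v=np.linalg.eigh(C)
    return np.round(cc,1),np.round(sz,1),round(a,1),pts.mean(0).round(1),"pca",round(np.degrees(np.arctan2(v[1,1],v[0,1])),1),len(pts)
E
python3 - <<'E'
from h import *
p,d=camera("top"); W=world("top",d)
M={}
spec=[("mahogany_block",20,14,28),("scratch_stock",20,13,30),("awl",24,16,32),("weight",40,35,45),("lid",36,30,44),("lid",12,5,20),("tray",28,-9,40),("tray",28,23,34),("box",58,52,66),("maple_block",20,14,28),("cork_block",30,22,36)]
for n,h,lo,hi in spec:
    if n not in M: M[n]=masks_of("top",n)
    for r in M[n][:3]:
        try: print(n,round(r["conf"],2),(lo,hi),*fit("top",r["region"],W,h,lo,hi))
        except Exception as e: print(n,e)
E
```

```text
mahogany_block 0.91 (14, 28) [462.4  60.1] [43.9 68.6] 71.6 [462.4  60.4] pca 161.3 700
mahogany_block 0.74 (14, 28) [ 476.7 -156.7] [97.6 33.9] 4.1 [ 482.2 -156. ] pca -176.0 526
mahogany_block 0.33 (14, 28) [455.2 162.7] [69.9 44.4] 8.0 [455.1 162.7] pca -171.4 724
scratch_stock 0.93 (13, 30) [ 316.5 -235.8] [100.   33.4] 50.8 [ 321.2 -231.1] pca 52.3 550
scratch_stock 0.8 (13, 30) [343.7 -81.4] [33.3 99.4] 35.0 [347.6 -86.1] pca 124.2 553
scratch_stock 0.66 (13, 30) [ 475.9 -157.4] [99.6 34.3] 5.3 [ 481.7 -156.1] pca -176.4 554
awl 0.69 (16, 32) [ 614.5 -174.2] [23.8 73.5] 79.6 [ 613.1 -173.8] pca 168.5 367
weight 0.57 (35, 45) [456.5 -60.8] [20.2 20.2] 89.4 [456.4 -61.1] pca 118.4 102
lid 0.83 (30, 44) [538.6 373.4] [69.6 16.7] 6.8 [538.2 373.3] pca -173.4 266
lid 0.83 (5, 20) [538.8 374.4] [173.4 148.6] 7.1 [537.4 373.5] pca -172.8 5269
tray 0.56 (-9, 40) [655.2   4.6] [148.9 184.4] 89.3 [655.3   4.3] pca -179.3 6179
tray 0.56 (23, 34) [657.1   4.6] [144.8 176.3] 89.4 [659.7   5.1] pca -179.1 931
box 0.79 (52, 66) [ 516.1 -373.9] [142.1 166.6] 79.1 [ 516.3 -375.5] pca 168.8 1427
maple_block 0.73 (14, 28) [455.2 162.7] [69.9 44.4] 8.0 [455.2 162.7] pca -171.6 725
cork_block 0.9 (22, 36) [633.7 184.7] [79.6 42.3] 16.4 [633.6 184.8] pca -162.8 748
```

```bash
cat >> h.py <<'E'
def plan(x,y,z,jaw,zsafe=None):
    """print turn (tool axes) to have jaw axis at yaw jaw deg, tool down; then shift in turned tool axes"""
    s=read_state(); Rc=R.from_euler("xyz",s["eef_rot"]); p=np.array(s["eef_pos"]); t=np.array([x,y,z])
    best=None
    for a in (jaw,jaw+180):
        a=np.radians(a); X=np.array([0,0,-1.]); Z=np.array([np.cos(a),np.sin(a),0]); Y=np.cross(Z,X)
        Rt=R.from_matrix(np.c_[X,Y,Z]); rv=(Rc.inv()*Rt).as_rotvec()
        j6=s["joints"][5]
        if best is None or np.linalg.norm(rv)<np.linalg.norm(best[0]): alt=best; best=(rv,Rt)
        else: alt=(rv,Rt)
    Zc=Rc.as_matrix()[:,2]
    print("clock",round(s["clock"],2),"pos",p.round(1),"jawyaw",round(np.degrees(np.arctan2(Zc[1],Zc[0])),1),"joints",np.round(s["joints"],2),"gap",round(s["finger_gap"],1),"F",np.round(s["wrist_force"],1))
    for b in (best,alt):
        print(" turn",b[0].round(3),"rows",round(np.linalg.norm(b[0])/.15,1)," then shift m",(b[1].inv().apply(t-p)/1000).round(4), "world",(t-p).round(1))
E
python3 - <<'E'
from h import *
plan(462.4,60.2,100,161.5-90)
plan(462.4,60.2,100,90)
E
```

```text
clock 2.0 pos [ 211.6 -507.7  205.5] jawyaw -67.4 joints [-1.24  0.3   1.52  0.    1.32 -0.07] gap 93.9 F [-1.1 -0.3  0.7]
 turn [ 0.718  0.    -0.   ] rows 4.8  then shift m [ 0.1055  0.0577 -0.6181] world [ 250.8  567.9 -105.5]
 turn [-2.424  0.     0.   ] rows 16.2  then shift m [ 0.1055 -0.0577  0.6181] world [ 250.8  567.9 -105.5]
clock 2.0 pos [ 211.6 -507.7  205.5] jawyaw -67.4 joints [-1.24  0.3   1.52  0.    1.32 -0.07] gap 93.9 F [-1.1 -0.3  0.7]
 turn [ 0.395  0.    -0.   ] rows 2.6  then shift m [ 0.1055  0.2508 -0.5679] world [ 250.8  567.9 -105.5]
 turn [-2.747  0.     0.   ] rows 18.3  then shift m [ 0.1055 -0.2508  0.5679] world [ 250.8  567.9 -105.5]
```

Request:
{"fn": "play_rows", "kwargs": {
  "motion": [0.144, 0, 0, 0, 0, 0, -0.3, 0.144, 0, 0, 0, 0, 0, -0.3, 0.144, 0, 0, 0, 0, 0, -0.3, 0.144, 0, 0, 0, 0, 0, -0.3, 0.144, 0, 0, 0, 0, 0, -0.3, 0, 0, 0, 0, 0.0044, -0.0475, -0.3, 0, 0, 0, 0, 0.0044, -0.0475, -0.3, 0, 0, 0, 0, 0.0044, -0.0475, -0.3, 0, 0, 0, 0, 0.0044, -0.0475, -0.3, 0, 0, 0, 0, 0.0044, -0.0475, -0.3, 0, 0, 0, 0, 0.0044, -0.0475, -0.3, 0, 0, 0, 0, 0.0044, -0.0475, -0.3, 0, 0, 0, 0, 0.0044, -0.0475, -0.3, 0, 0, 0, 0, 0.0044, -0.0475, -0.3, 0, 0, 0, 0, 0.0044, -0.0475, -0.3, 0, 0, 0, 0, 0.0044, -0.0475, -0.3, 0, 0, 0, 0, 0.0044, -0.0475, -0.3, 0, 0, 0, 0, 0.0044, -0.0475, -0.3, 0, 0, 0, 0, 0, 0, -0.3],
  "newtons": 30
}}

```text
clock: 3.9
eef_pos: [488.4, 73.5, 206.5]
eef_rot: [1.757, 1.565, -0.174]
wrist_force: [0.6, -0.8, 0.1]
finger_gap: 60.9
```

Run:
```python
from h import *
plan(462.4,60.2,4,161.5-90)
```

```text
clock 3.9 pos [488.4  73.5 206.5] jawyaw -110.6 joints [ 0.08  0.17  1.68 -0.    1.29  2.01] gap 60.9 F [ 0.6 -0.8  0.1]
 turn [-0.037 -0.001 -0.006] rows 0.2  then shift m [ 0.2025 -0.0204  0.0209] world [ -26.   -13.3 -202.5]
 turn [ 3.105e+00 -9.000e-03  2.000e-03] rows 20.7  then shift m [ 0.2025  0.0204 -0.0209] world [ -26.   -13.3 -202.5]
```

Request:
{"fn": "play_rows", "kwargs": {
  "motion": [-0.037, -0.001, -0.006, 0, -0.0204, 0.0209, -0.3, 0, 0, 0, 0.04, 0, 0, -0.3, 0, 0, 0, 0.04, 0, 0, -0.3, 0, 0, 0, 0.04, 0, 0, -0.3, 0, 0, 0, 0.02, 0, 0, -0.3, 0, 0, 0, 0, 0, 0, -0.3]
}}

```text
clock: 4.5
eef_pos: [461.3, 60.3, 63.3]
eef_rot: [1.868, 1.567, -0.022]
wrist_force: [0.1, -0.2, 0.7]
finger_gap: 61.3
```

Run:
```python
from h import *
plan(462.4,60.2,4,161.5-90)
p,d=camera("wrist"); cv2.imwrite("pics/w1.png",p)
```

```text
clock 4.5 pos [461.3  60.3  63.3] jawyaw -108.3 joints [ 0.05  0.29  1.9  -0.    0.95  1.94] gap 61.3 F [ 0.1 -0.2  0.7]
 turn [ 0.004 -0.001 -0.004] rows 0.0  then shift m [ 0.0593  0.0011 -0.0002] world [  1.1  -0.1 -59.3]
 turn [-3.137e+00  6.000e-03 -2.000e-03] rows 20.9  then shift m [ 0.0593 -0.0011  0.0002] world [  1.1  -0.1 -59.3]
```

View pics/w1.png

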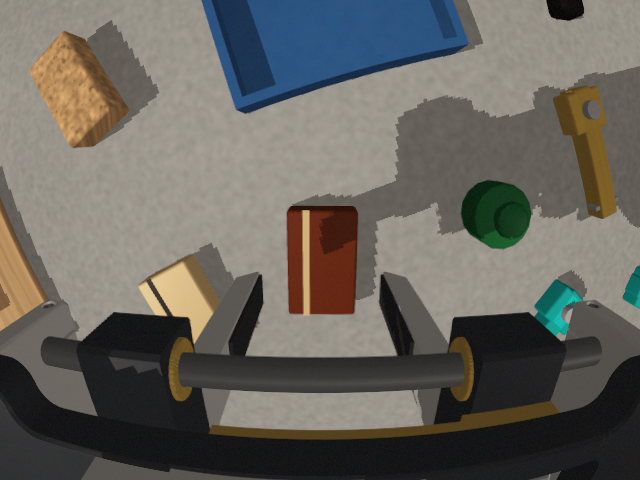

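The mahogany block (pixels 287–357 across) sits centred between the fingers (262 and 380), so I'll go down and grip.

Request:
{"fn": "play_rows", "kwargs": {
  "motion": [0, 0, 0, 0.03, 0.001, 0, -0.3, 0, 0, 0, 0.02, 0, 0, -0.3, 0, 0, 0, 0.009, 0, 0, -0.3, 0, 0, 0, 0, 0, 0, 0.3, 0, 0, 0, 0, 0, 0, 0.6, 0, 0, 0, 0, 0, 0, 0.6, 0, 0, 0, 0, 0, 0, 0.6, 0, 0, 0, 0, 0, 0, 0.6],
  "newtons": 25
}}

```text
clock: 5.35
eef_pos: [469.2, 59.3, 13.9]
eef_rot: [1.917, 1.551, 0.026]
wrist_force: [0.1, 0.0, -0.6]
finger_gap: 43.7
```

Run:
```python
from h import *
plan(657,27,100,90)
```

```text
clock 5.35 pos [469.2  59.3  13.9] jawyaw -108.3 joints [ 0.05  0.39  1.91 -0.    0.82  1.94] gap 43.7 F [ 0.1  0.  -0.6]
 turn [-0.319 -0.004 -0.02 ] rows 2.1  then shift m [-0.0861  0.1878  0.0323] world [187.8 -32.3  86.1]
 turn [ 2.822 -0.028  0.005] rows 18.8  then shift m [-0.0861 -0.1878 -0.0323] world [187.8 -32.3  86.1]
```

Request:
{"fn": "play_rows", "kwargs": {
  "motion": [0, 0, 0, 0, 0, 0, 0, 0, 0, 0, 0, 0, 0, -0.2, 0, -0.004, -0.02, 0.005, -0.0065, 0, -0.2, 0, 0, 0, 0.004, 0, 0, -0.2, 0, 0, 0, 0, 0, 0, -0.2]
}}

```text
clock: 5.85
eef_pos: [462.7, 61.6, 4.5]
eef_rot: [-2.429, 1.567, 1.964]
wrist_force: [-0.3, 0.1, 0.4]
finger_gap: 56.4
```

Run:
```python
from h import *
plan(462.4,60.2,4,161.5-90)
```

```text
clock 5.85 pos [462.7  61.6   4.5] jawyaw -108.3 joints [0.05 0.41 1.92 0.   0.82 1.94] gap 56.4 F [-0.3  0.1  0.4]
 turn [ 0.004 -0.003  0.002] rows 0.0  then shift m [0.0005 0.0001 0.0015] world [-0.3 -1.4 -0.5]
 turn [-3.138 -0.004 -0.004] rows 20.9  then shift m [ 0.0005 -0.0001 -0.0015] world [-0.3 -1.4 -0.5]
```

Request:
{"fn": "play_rows", "kwargs": {
  "motion": [0, 0, 0, 0, 0, 0, 0.5, 0, 0, 0, 0, 0, 0, 0.5, 0, 0, 0, 0, 0, 0, 0.5, 0, 0, 0, 0, 0, 0, 0.5, 0, 0, 0, -0.01, 0, 0, 0.5, 0, 0, 0, -0.04, 0, 0, 0.5, 0, 0, 0, -0.04, 0, 0, 0.5, 0, 0, 0, 0, 0, 0, 0.5],
  "newtons": 25
}}

```text
clock: 6.65
eef_pos: [462.3, 61.3, 98.7]
eef_rot: [-1.986, 1.566, 2.408]
wrist_force: [0.5, 0.4, -0.6]
finger_gap: 43.9
```

Run:
```python
from h import *
plan(657,27,90,90)
```

```text
clock 6.65 pos [462.3  61.3  98.7] jawyaw -108.3 joints [0.05 0.24 1.86 0.   1.04 1.94] gap 43.9 F [ 0.5  0.4 -0.6]
 turn [-0.319 -0.003  0.004] rows 2.1  then shift m [0.0087 0.1947 0.0343] world [194.7 -34.3  -8.7]
 turn [2.822 0.006 0.004] rows 18.8  then shift m [ 0.0087 -0.1947 -0.0343] world [194.7 -34.3  -8.7]
```

Request:
{"fn": "play_rows", "kwargs": {
  "motion": [-0.107, 0, 0, 0, 0, 0, 0.5, -0.107, 0, 0, 0, 0, 0, 0.5, -0.105, 0, 0, 0, 0, 0, 0.5, 0, 0, 0, 0, 0.039, 0.0069, 0.5, 0, 0, 0, 0, 0.039, 0.0069, 0.5, 0, 0, 0, 0, 0.039, 0.0069, 0.5, 0, 0, 0, 0, 0.039, 0.0069, 0.5, 0, 0, 0, 0, 0.039, 0.0069, 0.5, 0, 0, 0, 0, 0, 0, 0.5, 0, 0, 0, 0, 0, 0, 0.5]
}}

```text
clock: 7.65
eef_pos: [662.2, 27.9, 96.3]
eef_rot: [-2.133, 1.564, 2.594]
wrist_force: [-0.1, -0.5, 0.4]
finger_gap: 43.9
```

Run:
```python
from h import *
plan(657,27,12,90)
```

```text
clock 7.65 pos [662.2  27.9  96.3] jawyaw -89.2 joints [-0.01  0.65  1.27  0.    1.23  1.54] gap 43.9 F [-0.1 -0.5  0.4]
 turn [ 0.014 -0.003  0.005] rows 0.1  then shift m [ 0.0843 -0.0052  0.0009] world [ -5.2  -0.9 -84.3]
 turn [-3.128 -0.008 -0.005] rows 20.9  then shift m [ 0.0843  0.0052 -0.0009] world [ -5.2  -0.9 -84.3]
```

Request:
{"fn": "play_rows", "kwargs": {
  "motion": [0.014, -0.003, 0.005, 0.02, -0.005, 0.0009, 0.5, 0, 0, 0, 0.025, 0, 0, 0.5, 0, 0, 0, 0.02, 0, 0, 0.5, 0, 0, 0, 0.01, 0, 0, 0.5, 0, 0, 0, 0, 0, 0, 0.5, 0, 0, 0, 0, 0, 0, 0.5]
}}

```text
clock: 8.25
eef_pos: [653.2, 28.2, 21.2]
eef_rot: [2.732, 1.57, 1.162]
wrist_force: [0.1, -0.1, 0.5]
finger_gap: 44.3
```

Run:
```python
from h import *
plan(657,27,11,90)
```

```text
clock 8.25 pos [653.2  28.2  21.2] jawyaw -90.0 joints [-0.01  0.72  1.35  0.    1.07  1.56] gap 44.3 F [ 0.1 -0.1  0.5]
 turn [ 0.001 -0.    -0.   ] rows 0.0  then shift m [0.0102 0.0038 0.0012] world [  3.8  -1.2 -10.2]
 turn [-3.141e+00  0.000e+00 -1.000e-03] rows 20.9  then shift m [ 0.0102 -0.0038 -0.0012] world [  3.8  -1.2 -10.2]
```

Request:
{"fn": "play_rows", "kwargs": {
  "motion": [0, 0, 0, 0.006, 0, 0, 0.5, 0, 0, 0, 0.003, 0, 0, 0.5, 0, 0, 0, 0.001, 0, 0, 0.5, 0, 0, 0, 0, 0, 0, 0.5]
}}

```text
clock: 8.65
eef_pos: [654.2, 28.3, 13.3]
eef_rot: [1.654, 1.567, 0.084]
wrist_force: [-0.3, 0.3, -0.5]
finger_gap: 43.8
```

Run:
```python
from h import *
plan(657,27,11,90)
```

```text
clock 8.65 pos [654.2  28.3  13.3] jawyaw -90.0 joints [-0.01  0.73  1.35  0.    1.06  1.56] gap 43.8 F [-0.3  0.3 -0.5]
 turn [ 0.001 -0.    -0.004] rows 0.0  then shift m [0.0023 0.0028 0.0013] world [ 2.8 -1.3 -2.3]
 turn [-3.141e+00  6.000e-03 -1.000e-03] rows 20.9  then shift m [ 0.0023 -0.0028 -0.0013] world [ 2.8 -1.3 -2.3]
```

Request:
{"fn": "play_rows", "kwargs": {
  "motion": [0, 0, 0, 0.002, 0, 0, 0.5, 0, 0, 0, 0.001, 0, 0, 0.5, 0, 0, 0, 0.0005, 0, 0, 0.5, 0, 0, 0, 0, 0, 0, 0.5]
}}

```text
clock: 9.05
eef_pos: [654.6, 28.3, 10.4]
eef_rot: [1.641, 1.566, 0.071]
wrist_force: [-0.7, -0.3, 0.7]
finger_gap: 43.9
```

Request:
{"fn": "play_rows", "kwargs": {
  "motion": [0, 0, 0, 0.0008, 0, 0, 0.5, 0, 0, 0, 0, 0, 0, 0.5]
}}

```text
clock: 9.25
eef_pos: [654.8, 28.3, 10.3]
eef_rot: [1.631, 1.565, 0.061]
wrist_force: [-0.4, -0.3, 0.1]
finger_gap: 43.8
```

Request:
{"fn": "play_rows", "kwargs": {
  "motion": [0, 0, 0, 0.0015, 0, 0, 0.5, 0, 0, 0, 0, 0, 0, 0.5]
}}

```text
clock: 9.45
eef_pos: [655.1, 28.3, 10.4]
eef_rot: [1.608, 1.564, 0.038]
wrist_force: [0.7, -0.3, -0.7]
finger_gap: 43.6
```

Request:
{"fn": "play_rows", "kwargs": {
  "motion": [0, 0, 0, 0, 0, 0, -0.1, 0, 0, 0, 0, 0, 0, -0.1, 0, 0, 0, 0, 0, 0, -0.1, 0, 0, 0, -0.01, 0, 0, -0.1, 0, 0, 0, -0.04, 0, 0, -0.1, 0, 0, 0, -0.04, 0, 0, -0.1, 0, 0, 0, 0, 0, 0, -0.1]
}}

```text
clock: 10.15
eef_pos: [654.0, 28.2, 103.4]
eef_rot: [1.632, 1.567, 0.062]
wrist_force: [0.3, -0.2, -0.4]
finger_gap: 51.4
```

Run:
```python
from h import *
plan(479,-157,70,94.5)
p,d=camera("top"); cv2.imwrite("pics/t2.png",cv2.resize(p[100:300,220:440],(660,600)))
W=world("top",d)
for r in masks_of("top","mahogany_block")[:2]: print(r["conf"],fit("top",r["region"],W,26,20,34))
```

```text
clock 10.15 pos [654.   28.2 103.4] jawyaw -90.0 joints [-0.01  0.62  1.3   0.    1.22  1.56] gap 51.4 F [ 0.3 -0.2 -0.4]
 turn [-0.078 -0.    -0.004] rows 0.5  then shift m [ 0.0334 -0.189   0.1709] world [-175.  -185.2  -33.4]
 turn [ 3.064 -0.007  0.   ] rows 20.4  then shift m [ 0.0334  0.189  -0.1709] world [-175.  -185.2  -33.4]
0.41 (array([ 476.4, -158.9]), array([98.6, 32.7]), 8.7, array([ 482.4, -155.8]), 'pca', np.float64(-176.6), 463)
```

View pics/t2.png

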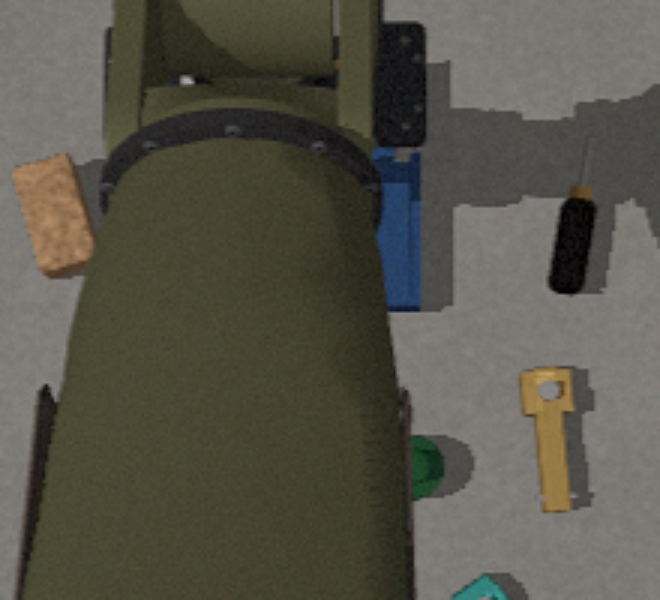

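The arm hides the tray, so I'll check the block's placing later. The stock is clear and untouched at (555,430) in this crop.

Request:
{"fn": "play_rows", "kwargs": {
  "motion": [-0.078, 0, 0, 0, 0, 0, 0, 0, 0, 0, 0, -0.0315, 0.0285, 0, 0, 0, 0, 0, -0.0315, 0.0285, 0, 0, 0, 0, 0, -0.0315, 0.0285, 0, 0, 0, 0, 0, -0.0315, 0.0285, 0, 0, 0, 0, 0, -0.0315, 0.0285, 0, 0, 0, 0, 0, -0.0315, 0.0285, 0, 0, 0, 0, 0, 0, 0, 0, 0, 0, 0, 0, 0, 0, 0]
}}

```text
clock: 11.15
eef_pos: [464.9, -161.6, 87.5]
eef_rot: [-1.892, 1.55, 2.904]
wrist_force: [-0.1, -0.1, 0.4]
finger_gap: 46.7
```

Run:
```python
from h import *
plan(479,-157,4,94.5)
p,d=camera("top"); cv2.imwrite("pics/t3.png",cv2.resize(p[100:300,220:440],(660,600)))
W=world("top",d)
for r in masks_of("top","mahogany_block")[:2]: print(r["conf"],fit("top",r["region"],W,26,20,34))
p,d=camera("wrist"); cv2.imwrite("pics/w3.png",p)
```

```text
clock 11.15 pos [ 464.9 -161.6   87.5] jawyaw -85.2 joints [-0.41  0.32  1.79 -0.    1.05  1.08] gap 46.7 F [-0.1 -0.1  0.4]
 turn [ 0.005 -0.007  0.02 ] rows 0.1  then shift m [ 0.0835  0.0145 -0.0035] world [ 14.1   4.6 -83.5]
 turn [-3.137 -0.031 -0.01 ] rows 20.9  then shift m [ 0.0835 -0.0145  0.0035] world [ 14.1   4.6 -83.5]
0.75 (array([655.3,  28.1]), array([41.9, 70.3]), 89.7, array([655.5,  28.3]), 'pca', np.float64(-179.7), 694)
0.47 (array([634.8, 184.8]), array([79.1, 42.4]), 17.8, array([634.8, 185.1]), 'pca', np.float64(-162.1), 734)
```

View pics/t3.png

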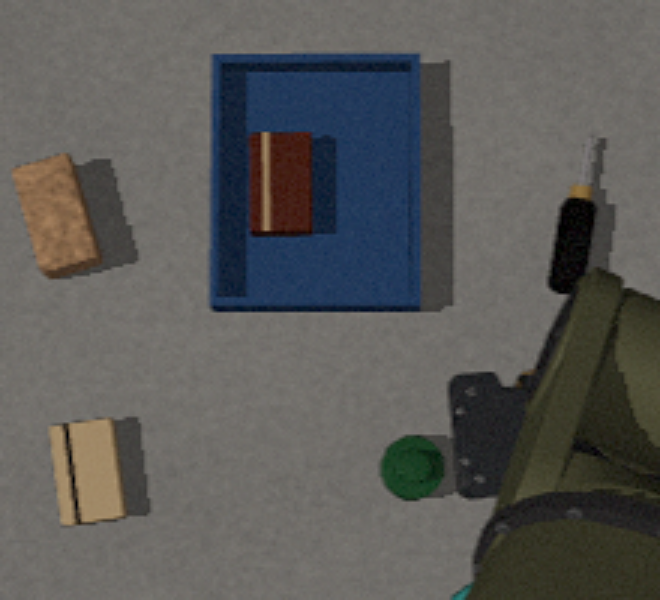

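View pics/w3.png

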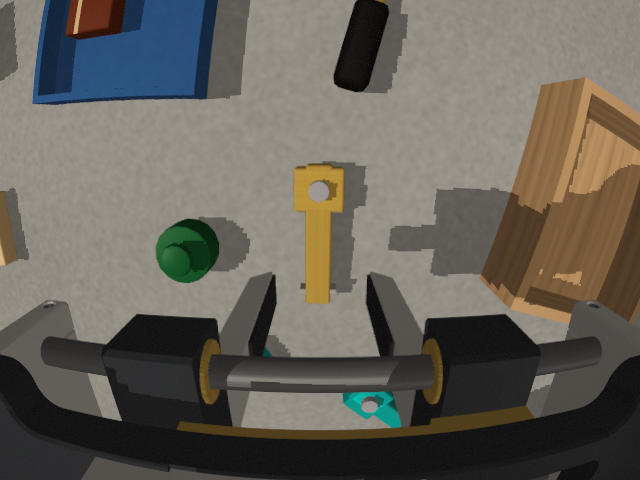

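The mahogany block lies flat and straight in the tray (pixels 250–312, 132–235). In the wrist view the stock is lined up with the fingers at (318,230).

Request:
{"fn": "play_rows", "kwargs": {
  "motion": [0.005, -0.007, 0.02, 0, 0.0145, -0.0035, 0, 0, 0, 0, 0.03, 0, 0, 0, 0, 0, 0, 0.02, 0, 0, 0, 0, 0, 0, 0.01, 0, 0, 0, 0, 0, 0, 0, 0, 0, 0, 0, 0, 0, 0, 0, 0, 0]
}}

```text
clock: 11.9
eef_pos: [487.3, -151.3, 25.7]
eef_rot: [1.208, 1.562, -0.277]
wrist_force: [-0.5, -0.3, 0.6]
finger_gap: 47.2
```

Run:
```python
from h import *
plan(479,-157,4,94.5)
```

```text
clock 11.9 pos [ 487.3 -151.3   25.7] jawyaw -85.1 joints [-0.37  0.44  1.8   0.    0.9   1.11] gap 47.2 F [-0.5 -0.3  0.6]
 turn [ 0.007  0.003 -0.008] rows 0.1  then shift m [ 0.0217 -0.0087  0.005 ] world [ -8.3  -5.7 -21.7]
 turn [-3.134  0.012  0.005] rows 20.9  then shift m [ 0.0217  0.0087 -0.005 ] world [ -8.3  -5.7 -21.7]
```

Request:
{"fn": "play_rows", "kwargs": {
  "motion": [0.007, 0.003, -0.008, 0, -0.0087, 0.005, 0, 0, 0, 0, 0, 0, 0, 0]
}}

```text
clock: 12.1
eef_pos: [479.4, -157.4, 27.0]
eef_rot: [1.002, 1.57, -0.49]
wrist_force: [-0.3, -0.3, 0.6]
finger_gap: 46.7
```

Run:
```python
from h import *
plan(479,-157,4,94.5)
```

```text
clock 12.1 pos [ 479.4 -157.4   27. ] jawyaw -85.5 joints [-0.39  0.43  1.81 -0.    0.9   1.1 ] gap 46.7 F [-0.3 -0.3  0.6]
 turn [ 0.     0.001 -0.001] rows 0.0  then shift m [ 0.023  -0.0003 -0.0004] world [ -0.4   0.4 -23. ]
 turn [-3.141e+00  2.000e-03  1.000e-03] rows 20.9  then shift m [0.023  0.0003 0.0004] world [ -0.4   0.4 -23. ]
```

Request:
{"fn": "play_rows", "kwargs": {
  "motion": [0, 0, 0, 0.01, 0, 0, 0, 0, 0, 0, 0.008, 0, 0, 0, 0, 0, 0, 0.005, 0, 0, 0, 0, 0, 0, 0, 0, 0, 0]
}}

```text
clock: 12.5
eef_pos: [479.6, -158.0, 2.9]
eef_rot: [1.091, 1.568, -0.402]
wrist_force: [0.1, 0.3, 0.2]
finger_gap: 47.3
```

Run:
```python
from h import *
plan(479,-157,4,94.5)
```

```text
clock 12.5 pos [ 479.6 -158.     2.9] jawyaw -85.5 joints [-0.39  0.47  1.82 -0.    0.85  1.1 ] gap 47.3 F [0.1 0.3 0.2]
 turn [-0.001  0.001 -0.003] rows 0.0  then shift m [-0.0011 -0.0005 -0.0011] world [-0.6  1.   1.1]
 turn [ 3.141e+00 -4.000e-03 -2.000e-03] rows 20.9  then shift m [-0.0011  0.0005  0.0011] world [-0.6  1.   1.1]
```

Tips at 2.9 mm. Grip and lift.

Request:
{"fn": "play_rows", "kwargs": {
  "motion": [0, 0, 0, -0.001, 0, 0, 0.9, 0, 0, 0, 0, 0, 0, 0.9, 0, 0, 0, 0, 0, 0, 0.9, 0, 0, 0, 0, 0, 0, 0.9, 0, 0, 0, 0, 0, 0, 0.9, 0, 0, 0, 0, 0, 0, 0.9, 0, 0, 0, -0.01, 0, 0, 0.9, 0, 0, 0, -0.04, 0, 0, 0.9, 0, 0, 0, -0.04, 0, 0, 0.9, 0, 0, 0, 0, 0, 0, 0.9, 0, 0, 0, 0, 0, 0, 0.9],
  "newtons": 50
}}

```text
clock: 13.6
eef_pos: [477.9, -157.2, 97.5]
eef_rot: [-1.989, 1.57, 2.802]
wrist_force: [-0.4, 0.1, -4.8]
finger_gap: 17.6
```

Run:
```python
from h import *
plan(657+3,-33,95,90)
```

```text
clock 13.6 pos [ 477.9 -157.2   97.5] jawyaw -85.5 joints [-0.39  0.32  1.77 -0.    1.06  1.1 ] gap 17.6 F [-0.4  0.1 -4.8]
 turn [ 0.078 -0.     0.001] rows 0.5  then shift m [ 0.0025  0.1821 -0.1242] world [182.1 124.2  -2.5]
 turn [-3.064e+00 -2.000e-03 -1.000e-03] rows 20.4  then shift m [ 0.0025 -0.1821  0.1242] world [182.1 124.2  -2.5]
```

Request:
{"fn": "play_rows", "kwargs": {
  "motion": [0.078, 0, 0, 0, 0, 0, 0.9, 0, 0, 0, 0, 0.0303, -0.0207, 0.9, 0, 0, 0, 0, 0.0303, -0.0207, 0.9, 0, 0, 0, 0, 0.0303, -0.0207, 0.9, 0, 0, 0, 0, 0.0303, -0.0207, 0.9, 0, 0, 0, 0, 0.0303, -0.0207, 0.9, 0, 0, 0, 0, 0.028, -0.019, 0.9, 0, 0, 0, 0, 0, 0, 0.9, 0, 0, 0, 0, 0, 0, 0.9]
}}

```text
clock: 14.5
eef_pos: [658.1, -29.4, 81.9]
eef_rot: [-1.739, 1.549, 2.968]
wrist_force: [-0.8, 0.4, -3.8]
finger_gap: 17.7
```

Run:
```python
from h import *
plan(657+3,-33,10,90)
p,d=camera("wrist"); cv2.imwrite("pics/w4.png",p)
```

```text
clock 14.5 pos [658.1 -29.4  81.9] jawyaw -90.3 joints [-0.1   0.67  1.28  0.    1.22  1.47] gap 17.7 F [-0.8  0.4 -3.8]
 turn [-0.005 -0.004  0.021] rows 0.1  then shift m [0.0719 0.0019 0.0036] world [  1.9  -3.6 -71.9]
 turn [3.136 0.033 0.006] rows 20.9  then shift m [ 0.0719 -0.0019 -0.0036] world [  1.9  -3.6 -71.9]
```

View pics/w4.png

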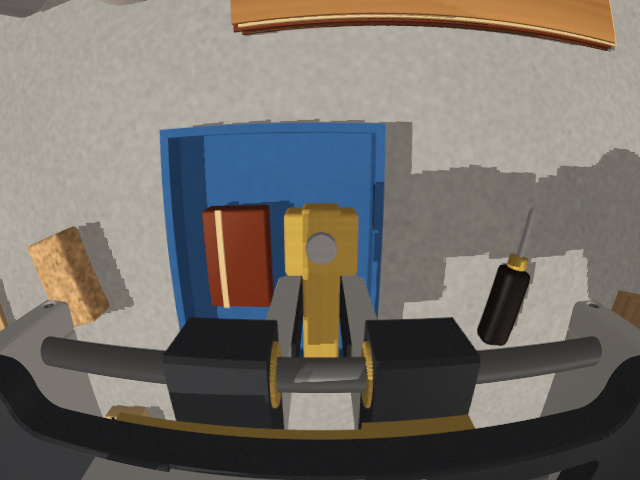

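The stock hangs straight in the grip at (320,270), with the block to its left at (240,255) and clear of it.

Request:
{"fn": "play_rows", "kwargs": {
  "motion": [-0.005, -0.004, 0.021, 0, 0.002, -0.001, 0.9, 0, 0, 0, 0.025, 0, 0.003, 0.9, 0, 0, 0, 0.02, 0, 0.001, 0.9, 0, 0, 0, 0.006, 0, 0, 0.9, 0, 0, 0, 0, 0, 0, 0.9, 0, 0, 0, 0, 0, 0, 0.9]
}}

```text
clock: 15.15
eef_pos: [658.0, -35.8, 30.7]
eef_rot: [1.278, 1.566, -0.296]
wrist_force: [0.4, -0.3, -4.1]
finger_gap: 17.5
```

Run:
```python
from h import *
plan(657+3,-33,10,90)
```

```text
clock 15.15 pos [658.  -35.8  30.7] jawyaw -90.2 joints [-0.11  0.71  1.33 -0.    1.09  1.47] gap 17.5 F [ 0.4 -0.3 -4.1]
 turn [-0.003  0.001 -0.005] rows 0.0  then shift m [ 0.0207  0.002  -0.0028] world [  2.    2.8 -20.7]
 turn [ 3.138e+00 -8.000e-03 -2.000e-03] rows 20.9  then shift m [ 0.0207 -0.002   0.0028] world [  2.    2.8 -20.7]
```

Request:
{"fn": "play_rows", "kwargs": {
  "motion": [-0.003, 0.001, -0.005, 0, 0.001, -0.0045, 0.9, 0, 0, 0, 0.01, 0, 0, 0.9, 0, 0, 0, 0.003, 0, 0, 0.9, 0, 0, 0, 0, 0, 0, 0.9]
}}

```text
clock: 15.55
eef_pos: [660.2, -30.9, 19.3]
eef_rot: [1.348, 1.567, -0.223]
wrist_force: [-0.9, 0.7, -4.0]
finger_gap: 17.7
```

Run:
```python
from h import *
plan(657+3,-31,10,90)
```

```text
clock 15.55 pos [660.2 -30.9  19.3] jawyaw -90.0 joints [-0.1   0.73  1.33 -0.    1.08  1.47] gap 17.7 F [-0.9  0.7 -4. ]
 turn [ 0.     0.001 -0.003] rows 0.0  then shift m [ 0.0093 -0.0002  0.0001] world [-0.2 -0.1 -9.3]
 turn [-3.142e+00  5.000e-03  1.000e-03] rows 20.9  then shift m [ 0.0093  0.0002 -0.0001] world [-0.2 -0.1 -9.3]
```

Request:
{"fn": "play_rows", "kwargs": {
  "motion": [0, 0, -0.003, 0.006, 0, 0, 0.9, 0, 0, 0, 0.001, 0, 0, 0.9, 0, 0, 0, 0.001, 0, 0, 0.9]
}}

```text
clock: 15.85
eef_pos: [660.3, -30.9, 10.7]
eef_rot: [0.337, 1.57, -1.234]
wrist_force: [-0.5, -0.7, -4.6]
finger_gap: 17.6
```

Request:
{"fn": "play_rows", "kwargs": {
  "motion": [0, 0, 0, 0.0008, 0, 0, 0.9, 0, 0, 0, 0, 0, 0, 0.9]
}}

```text
clock: 16.05
eef_pos: [660.4, -31.0, 10.4]
eef_rot: [0.485, 1.57, -1.086]
wrist_force: [0.9, -0.1, -3.9]
finger_gap: 17.8
```

Request:
{"fn": "play_rows", "kwargs": {
  "motion": [0, 0, 0, 0.0015, 0, 0, 0.9, 0, 0, 0, 0, 0, 0, 0.9]
}}

```text
clock: 16.25
eef_pos: [660.7, -31.0, 10.6]
eef_rot: [0.995, 1.569, -0.575]
wrist_force: [0.0, -0.2, -4.7]
finger_gap: 17.0
```

Request:
{"fn": "play_rows", "kwargs": {
  "motion": [0, 0, 0, 0.0025, 0, 0, 0.9, 0, 0, 0, 0, 0, 0, 0.9]
}}

```text
clock: 16.45
eef_pos: [661.3, -31.0, 10.7]
eef_rot: [1.213, 1.567, -0.358]
wrist_force: [0.2, -0.8, -3.7]
finger_gap: 17.4
```

Request:
{"fn": "play_rows", "kwargs": {
  "motion": [0, 0, 0, 0, 0, 0, 0.45, 0, 0, 0, 0, 0, 0, 0.45, 0, 0, 0, 0, 0, 0, 0.45, 0, 0, 0, -0.01, 0, 0, 0.45, 0, 0, 0, -0.03, 0, 0, 0.45, 0, 0, 0, -0.04, 0, 0, 0.45, 0, 0, 0, -0.03, 0, 0, 0.2, 0, 0, 0, 0, 0, 0, 0.2]
}}

```text
clock: 17.25
eef_pos: [661.4, -31.0, 126.9]
eef_rot: [1.304, 1.565, -0.266]
wrist_force: [0.7, -0.9, 0.5]
finger_gap: 36.8
```

Run:
```python
from h import *
plan(611,-173.5,115,78.5)
p,d=camera("wrist"); cv2.imwrite("pics/w5.png",p)
```

```text
clock 17.25 pos [661.4 -31.  126.9] jawyaw -90.0 joints [-0.1   0.61  1.26 -0.    1.27  1.47] gap 36.8 F [ 0.7 -0.9  0.5]
 turn [ 0.201  0.001 -0.005] rows 1.3  then shift m [ 0.0119 -0.021   0.1497] world [ -50.4 -142.5  -11.9]
 turn [-2.941e+00  8.000e-03  1.000e-03] rows 19.6  then shift m [ 0.0119  0.021  -0.1497] world [ -50.4 -142.5  -11.9]
```

View pics/w5.png

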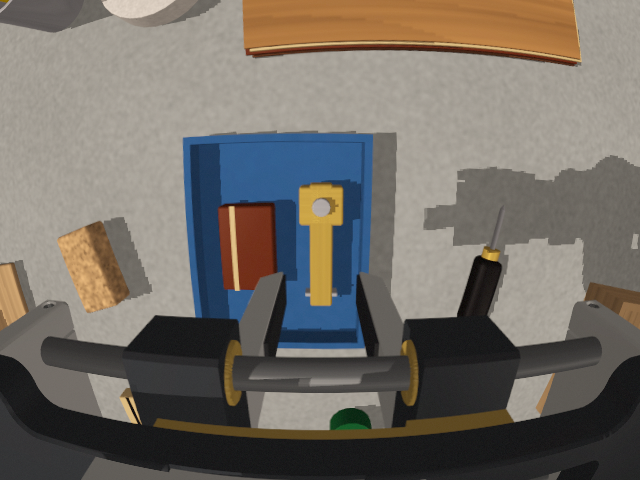

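Both pieces lie flat side by side in the tray: the block at (247,247) and the stock at (320,245). Now the awl.

Request:
{"fn": "play_rows", "kwargs": {
  "motion": [0.1, 0, 0, 0, 0, 0, 0, 0.101, 0, -0.005, 0, 0, 0, 0, 0, 0, 0, 0, -0.0042, 0.03, 0, 0, 0, 0, 0, -0.0042, 0.03, 0, 0, 0, 0, 0, -0.0042, 0.03, 0, 0, 0, 0, 0, -0.0042, 0.03, 0, 0, 0, 0, 0, -0.0042, 0.03, 0, 0, 0, 0, 0, 0, 0, 0, 0, 0, 0, 0, 0, 0, 0]
}}

```text
clock: 18.2
eef_pos: [603.6, -176.6, 116.3]
eef_rot: [-1.561, 1.556, 2.943]
wrist_force: [0.3, -0.4, 1.3]
finger_gap: 46.6
```

Run:
```python
from h import *
plan(611,-173.5,40,78.5)
p,d=camera("wrist"); cv2.imwrite("pics/w6.png",p)
```

```text
clock 18.2 pos [ 603.6 -176.6  116.3] jawyaw -101.9 joints [-0.34  0.56  1.36 -0.    1.23  1.44] gap 46.6 F [ 0.3 -0.4  1.3]
 turn [-0.007  0.     0.015] rows 0.1  then shift m [ 0.0763  0.0066 -0.0046] world [  7.4   3.1 -76.3]
 turn [ 3.134  0.023 -0.   ] rows 20.9  then shift m [ 0.0763 -0.0066  0.0046] world [  7.4   3.1 -76.3]
```

View pics/w6.png

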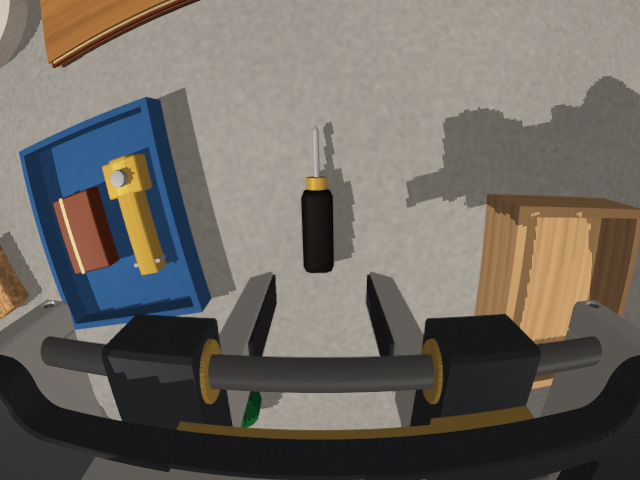

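The awl (318,230) is parallel to the fingers. Lowering.

Request:
{"fn": "play_rows", "kwargs": {
  "motion": [-0.007, 0, 0.015, 0, 0.0066, -0.0035, 0, 0, 0, 0, 0.035, 0, 0, 0, 0, 0, 0, 0.02, 0, 0, 0, 0, 0, 0, 0.01, 0, 0, 0, 0, 0, 0, 0, 0, 0, 0, 0, 0, 0, 0, 0, 0, 0]
}}

```text
clock: 18.85
eef_pos: [615.1, -168.8, 49.6]
eef_rot: [1.598, 1.565, -0.165]
wrist_force: [-0.4, 0.4, 0.9]
finger_gap: 46.5
```

Run:
```python
from h import *
plan(611,-173.5,4,78.5)
```

```text
clock 18.85 pos [ 615.1 -168.8   49.6] jawyaw -101.1 joints [-0.33  0.65  1.4   0.    1.09  1.44] gap 46.5 F [-0.4  0.4  0.9]
 turn [ 0.008 -0.    -0.006] rows 0.1  then shift m [ 0.0456 -0.0031  0.0055] world [ -4.1  -4.7 -45.6]
 turn [-3.134  0.009 -0.   ] rows 20.9  then shift m [ 0.0456  0.0031 -0.0055] world [ -4.1  -4.7 -45.6]
```

Request:
{"fn": "play_rows", "kwargs": {
  "motion": [0.008, 0, -0.006, 0, -0.003, 0.0055, 0, 0, 0, 0, 0.02, 0, 0, 0, 0, 0, 0, 0.012, 0, 0, 0, 0, 0, 0, 0.006, 0, 0, 0, 0, 0, 0, 0, 0, 0, 0]
}}

```text
clock: 19.35
eef_pos: [612.8, -175.0, 14.8]
eef_rot: [1.415, 1.566, -0.358]
wrist_force: [0.3, -0.4, -1.4]
finger_gap: 46.5
```

Run:
```python
from h import *
plan(611,-173.5,4,78.5)
```

```text
clock 19.35 pos [ 612.8 -175.    14.8] jawyaw -101.6 joints [-0.34  0.69  1.41 -0.    1.03  1.44] gap 46.5 F [ 0.3 -0.4 -1.4]
 turn [-0.001  0.001 -0.005] rows 0.0  then shift m [ 0.0108 -0.002  -0.0012] world [ -1.8   1.5 -10.8]
 turn [ 3.14e+00 -8.00e-03 -1.00e-03] rows 20.9  then shift m [0.0108 0.002  0.0012] world [ -1.8   1.5 -10.8]
```

Request:
{"fn": "play_rows", "kwargs": {
  "motion": [-0.001, 0.001, -0.005, 0.006, -0.002, -0.0012, 0, 0, 0, 0, 0.003, 0, 0, 0, 0, 0, 0, 0, 0, 0, 0, 0, 0, 0, 0, 0, 0, 0.8, 0, 0, 0, 0, 0, 0, 0.8, 0, 0, 0, 0, 0, 0, 0.8, 0, 0, 0, 0, 0, 0, 0.8, 0, 0, 0, 0, 0, 0, 0.8],
  "newtons": 25
}}

```text
clock: 20.15
eef_pos: [611.9, -173.7, 7.2]
eef_rot: [1.557, 1.568, -0.215]
wrist_force: [-0.7, 0.7, -0.4]
finger_gap: 23.8
```

Run:
```python
from h import *
plan(611,-173.5,4,78.5)
```

```text
clock 20.15 pos [ 611.9 -173.7    7.2] jawyaw -101.5 joints [-0.33  0.7   1.42  0.    1.02  1.44] gap 23.8 F [-0.7  0.7 -0.4]
 turn [-0.     0.    -0.002] rows 0.0  then shift m [ 0.0032 -0.0009 -0.    ] world [-0.9  0.2 -3.2]
 turn [ 3.141 -0.004 -0.   ] rows 20.9  then shift m [0.0032 0.0009 0.    ] world [-0.9  0.2 -3.2]
```

Request:
{"fn": "play_rows", "kwargs": {
  "motion": [0, 0, 0, -0.01, 0, 0, 0.8, 0, 0, 0, -0.04, 0, 0, 0.8, 0, 0, 0, -0.045, 0, 0, 0.8, 0, 0, 0, -0.03, 0, 0, 0.8, 0, 0, 0, 0, 0, 0, 0.8, 0, 0, 0, 0, 0, 0, 0.8]
}}

```text
clock: 20.75
eef_pos: [610.9, -173.4, 139.1]
eef_rot: [1.601, 1.569, -0.171]
wrist_force: [-0.2, -0.1, -1.6]
finger_gap: 24.1
```

Run:
```python
from h import *
plan(497,-344,125,79)
```

```text
clock 20.75 pos [ 610.9 -173.4  139.1] jawyaw -101.5 joints [-0.33  0.54  1.33  0.    1.26  1.44] gap 24.1 F [-0.2 -0.1 -1.6]
 turn [-0.009 -0.    -0.002] rows 0.1  then shift m [ 0.0141 -0.0793  0.1892] world [-113.9 -170.6  -14.1]
 turn [ 3.132e+00 -3.000e-03  0.000e+00] rows 20.9  then shift m [ 0.0141  0.0793 -0.1892] world [-113.9 -170.6  -14.1]
```

Request:
{"fn": "play_rows", "kwargs": {
  "motion": [-0.009, 0, 0, 0, -0.0132, 0.0315, 0.8, 0, 0, 0, 0, -0.0132, 0.0315, 0.8, 0, 0, 0, 0, -0.0132, 0.0315, 0.8, 0, 0, 0, 0, -0.0132, 0.0315, 0.8, 0, 0, 0, 0, -0.0132, 0.0315, 0.8, 0, 0, 0, 0, -0.011, 0.028, 0.8, 0, 0, 0, 0, 0, 0, 0.8, 0, 0, 0, 0, 0, 0, 0.8]
}}

```text
clock: 21.55
eef_pos: [492.7, -343.8, 129.8]
eef_rot: [-2.049, 1.559, 2.474]
wrist_force: [1.7, -0.5, -0.5]
finger_gap: 23.7
```

Run:
```python
from h import *
plan(497,-344,15.5,79)
p,d=camera("wrist"); cv2.imwrite("pics/w7.png",p)
```

```text
clock 21.55 pos [ 492.7 -343.8  129.8] jawyaw -100.9 joints [-0.67  0.49  1.44 -0.    1.22  1.09] gap 23.7 F [ 1.7 -0.5 -0.5]
 turn [ 0.002 -0.006  0.011] rows 0.1  then shift m [ 0.1143  0.0043 -0.0006] world [   4.3   -0.2 -114.3]
 turn [-3.139 -0.017 -0.009] rows 20.9  then shift m [ 0.1143 -0.0043  0.0006] world [   4.3   -0.2 -114.3]
```

View pics/w7.png

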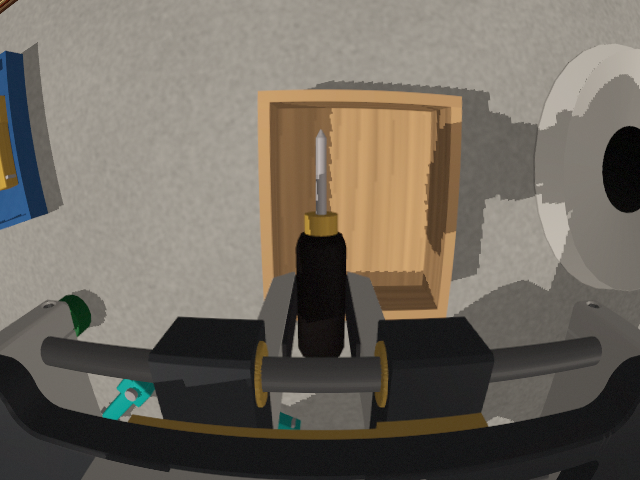

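The awl is held level over the box, parallel to its side (handle at 320,300, box left wall at 265). Lowering into the box.

Request:
{"fn": "play_rows", "kwargs": {
  "motion": [0.002, -0.006, 0.011, 0, 0.004, 0, 0.8, 0, 0, 0, 0.03, 0, 0, 0.8, 0, 0, 0, 0.02, 0, 0, 0.8, 0, 0, 0, 0.01, 0, 0, 0.8, 0, 0, 0, 0, 0, 0, 0.8, 0, 0, 0, 0, 0, 0, 0.8]
}}

```text
clock: 22.2
eef_pos: [501.2, -340.2, 68.1]
eef_rot: [1.098, 1.567, -0.658]
wrist_force: [0.7, 0.9, -1.3]
finger_gap: 23.5
```

Run:
```python
from h import *
plan(497,-344,15.5,79)
```

```text
clock 22.2 pos [ 501.2 -340.2   68.1] jawyaw -100.6 joints [-0.66  0.56  1.49 -0.    1.09  1.1 ] gap 23.5 F [ 0.7  0.9 -1.3]
 turn [ 0.007  0.002 -0.004] rows 0.1  then shift m [ 0.0526 -0.0034  0.0046] world [ -4.2  -3.8 -52.6]
 turn [-3.135e+00  6.000e-03  3.000e-03] rows 20.9  then shift m [ 0.0526  0.0034 -0.0046] world [ -4.2  -3.8 -52.6]
```

Request:
{"fn": "play_rows", "kwargs": {
  "motion": [0.007, 0.002, -0.004, 0, -0.0034, 0.0046, 0.8, 0, 0, 0, 0.018, 0, 0, 0.8, 0, 0, 0, 0.015, 0, 0, 0.8, 0, 0, 0, 0.008, 0, 0, 0.8, 0, 0, 0, 0, 0, 0, 0.8, 0, 0, 0, 0, 0, 0, 0.8]
}}

```text
clock: 22.8
eef_pos: [498.2, -346.1, 29.7]
eef_rot: [1.068, 1.565, -0.696]
wrist_force: [-0.6, -0.5, -0.3]
finger_gap: 23.7
```

Run:
```python
from h import *
plan(497,-344,15.5,79)
```

```text
clock 22.8 pos [ 498.2 -346.1   29.7] jawyaw -101.1 joints [-0.67  0.61  1.51 -0.    1.02  1.1 ] gap 23.7 F [-0.6 -0.5 -0.3]
 turn [-0.002  0.003 -0.005] rows 0.0  then shift m [ 0.0142 -0.0016 -0.0018] world [ -1.2   2.1 -14.2]
 turn [ 3.14  -0.007 -0.004] rows 20.9  then shift m [0.0142 0.0016 0.0018] world [ -1.2   2.1 -14.2]
```

Request:
{"fn": "play_rows", "kwargs": {
  "motion": [-0.002, 0.003, -0.005, 0.008, -0.0016, -0.0018, 0.8, 0, 0, 0, 0.003, 0, 0, 0.8, 0, 0, 0, 0.001, 0, 0, 0.8, 0, 0, 0, 0, 0, 0, 0.8]
}}

```text
clock: 23.2
eef_pos: [497.4, -344.2, 17.8]
eef_rot: [1.507, 1.57, -0.255]
wrist_force: [0.6, -0.2, -1.1]
finger_gap: 23.9
```

Request:
{"fn": "play_rows", "kwargs": {
  "motion": [0, 0, 0, 0.0015, 0, 0, 0.8, 0, 0, 0, 0.001, 0, 0, 0.8, 0, 0, 0, 0, 0, 0, 0.8]
}}

```text
clock: 23.5
eef_pos: [497.6, -344.3, 15.5]
eef_rot: [1.311, 1.569, -0.451]
wrist_force: [-0.3, -0.1, -0.3]
finger_gap: 23.7
```

Request:
{"fn": "play_rows", "kwargs": {
  "motion": [0, 0, 0, 0.0015, 0, 0, 0.8, 0, 0, 0, 0, 0, 0, 0.8]
}}

```text
clock: 23.7
eef_pos: [497.9, -344.6, 15.6]
eef_rot: [1.227, 1.569, -0.536]
wrist_force: [-0.4, 0.0, -1.2]
finger_gap: 23.4
```

Request:
{"fn": "play_rows", "kwargs": {
  "motion": [0, 0, 0, 0, 0, 0, 0.3, 0, 0, 0, 0, 0, 0, 0.3, 0, 0, 0, 0, 0, 0, 0.3, 0, 0, 0, -0.01, 0, 0, 0.3, 0, 0, 0, -0.03, 0, 0, 0.3, 0, 0, 0, -0.04, 0, 0, 0.3, 0, 0, 0, -0.04, 0, 0, -0.3, 0, 0, 0, 0, 0, 0, -0.3]
}}

```text
clock: 24.5
eef_pos: [497.3, -344.2, 141.7]
eef_rot: [1.273, 1.569, -0.489]
wrist_force: [0.6, -0.5, 0.5]
finger_gap: 45.7
```

Run:
```python
from h import *
plan(456.5,-61,130,90)
plan(456.5,-61,130,-11)
p,d=camera("wrist"); cv2.imwrite("pics/w8.png",p)
```

```text
clock 24.5 pos [ 497.3 -344.2  141.7] jawyaw -101.0 joints [-0.67  0.48  1.43  0.    1.23  1.1 ] gap 45.7 F [ 0.6 -0.5  0.5]
 turn [-0.191  0.001 -0.001] rows 1.3  then shift m [ 0.0117 -0.0408 -0.2832] world [-40.8 283.2 -11.7]
 turn [ 2.95e+00 -2.00e-03 -1.00e-03] rows 19.7  then shift m [0.0117 0.0408 0.2832] world [-40.8 283.2 -11.7]
clock 24.5 pos [ 497.3 -344.2  141.7] jawyaw -101.0 joints [-0.67  0.48  1.43  0.    1.23  1.1 ] gap 45.7 F [ 0.6 -0.5  0.5]
 turn [-1.57e+00  1.00e-03 -1.00e-03] rows 10.5  then shift m [ 0.0117  0.2702 -0.0941] world [-40.8 283.2 -11.7]
 turn [ 1.571e+00 -1.000e-03 -1.000e-03] rows 10.5  then shift m [ 0.0117 -0.2702  0.0941] world [-40.8 283.2 -11.7]
```

View pics/w8.png

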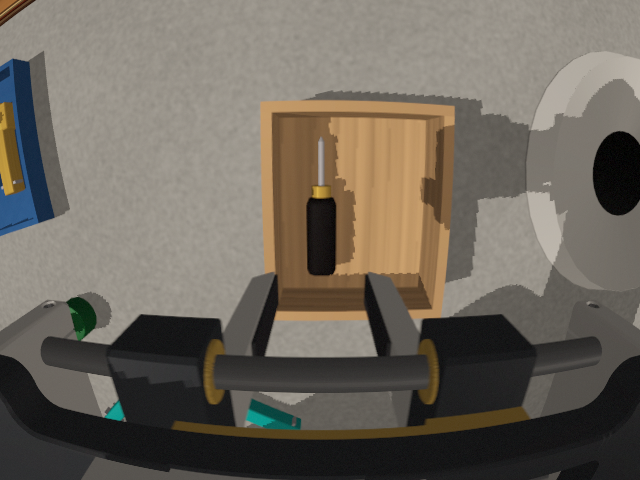

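The awl lies flat in the box at (320,235). Turning the jaws and moving to the weight.

Request:
{"fn": "play_rows", "kwargs": {
  "motion": [-0.145, 0, 0, 0, 0, 0, -0.3, -0.145, 0, 0, 0, 0, 0, -0.3, -0.145, 0, 0, 0, 0, 0, -0.3, -0.145, 0, 0, 0, 0, 0, -0.3, -0.145, 0, 0, 0, 0, 0, -0.3, -0.145, 0, 0, 0, 0, 0, -0.3, -0.145, 0, 0, 0, 0, 0, -0.3, -0.145, 0, 0, 0, 0, 0, -0.3, -0.145, 0, 0, 0, 0, 0, -0.3, -0.145, 0, 0, 0, 0, 0, -0.3, -0.12, 0, 0, 0, 0, 0, -0.3, 0, 0, 0, 0, 0.0386, -0.0134, -0.3, 0, 0, 0, 0, 0.0386, -0.0134, -0.3, 0, 0, 0, 0, 0.0386, -0.0134, -0.3, 0, 0, 0, 0, 0.0386, -0.0134, -0.3, 0, 0, 0, 0, 0.0386, -0.0134, -0.3, 0, 0, 0, 0, 0.0386, -0.0134, -0.3, 0, 0, 0, 0, 0.035, -0.012, -0.3, 0, 0, 0, 0, 0, 0, -0.3, 0, 0, 0, 0, 0, 0, -0.3]
}}

```text
clock: 26.55
eef_pos: [428.3, -52.4, 123.3]
eef_rot: [2.71, 1.536, 2.575]
wrist_force: [-0.4, -0.4, -0.1]
finger_gap: 61.4
```

Run:
```python
from h import *
plan(456.5,-61,60,-11)
p,d=camera("wrist"); cv2.imwrite("pics/w9.png",p)
```

```text
clock 26.55 pos [428.3 -52.4 123.3] jawyaw -7.7 joints [-0.21  0.15  1.91  0.01  1.11 -0.09] gap 61.4 F [-0.4 -0.4 -0.1]
 turn [ 0.057 -0.032 -0.014] rows 0.4  then shift m [ 0.0633 -0.0031  0.0293] world [ 28.2  -8.6 -63.3]
 turn [-3.084  0.021 -0.05 ] rows 20.6  then shift m [ 0.0633  0.0031 -0.0293] world [ 28.2  -8.6 -63.3]
```

View pics/w9.png

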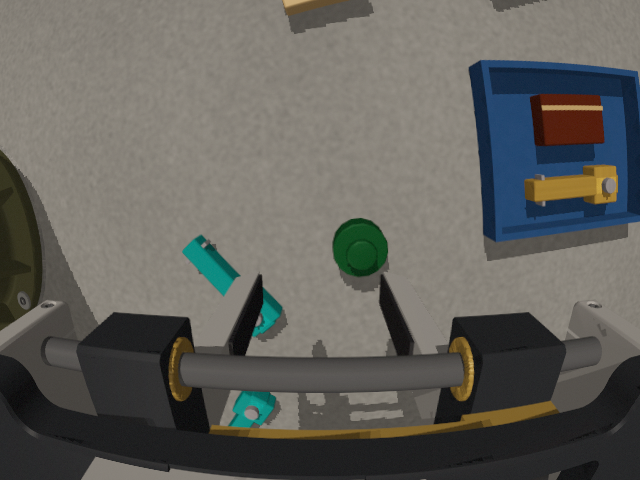

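The weight is at (360,248), right of the finger midline (about 320), which agrees with the 29 mm shift worked out. I'll correct it while still up high.

Request:
{"fn": "play_rows", "kwargs": {
  "motion": [0.057, -0.032, -0.014, 0, -0.003, 0.029, -0.3, 0, 0, 0, 0, 0, 0, -0.3, 0, 0, 0, 0, 0, 0, -0.3]
}}

```text
clock: 26.9
eef_pos: [457.0, -62.3, 121.0]
eef_rot: [-2.858, 1.569, -3.056]
wrist_force: [-0.6, 0.6, -0.3]
finger_gap: 61.1
```

Run:
```python
from h import *
plan(456.5,-61,60,-11)
p,d=camera("top"); W=world("top",d)
for r in masks_of("top","weight")[:2]: print(r["conf"],fit("top",r["region"],W,40,35,45))
```

```text
clock 26.9 pos [457.  -62.3 121. ] jawyaw -11.3 joints [-0.21  0.2   1.86 -0.    1.09 -0.02] gap 61.1 F [-0.6  0.6 -0.3]
 turn [-0.005 -0.002  0.001] rows 0.0  then shift m [ 0.061   0.0012 -0.0007] world [ -0.5   1.3 -61. ]
 turn [3.136e+00 1.000e-03 3.000e-03] rows 20.9  then shift m [ 0.061  -0.0012  0.0007] world [ -0.5   1.3 -61. ]
```

Lower in two steps (8 mm clearance each side).

Request:
{"fn": "play_rows", "kwargs": {
  "motion": [-0.005, -0.002, 0.001, 0.025, 0.001, 0, -0.3, 0, 0, 0, 0.025, 0, 0, -0.3, 0, 0, 0, 0.01, 0, 0, -0.3, 0, 0, 0, 0, 0, 0, -0.3, 0, 0, 0, 0, 0, 0, -0.3]
}}

```text
clock: 27.5
eef_pos: [456.4, -62.3, 60.8]
eef_rot: [0.743, 1.57, 0.551]
wrist_force: [0.3, -0.1, -0.1]
finger_gap: 61.3
```

Run:
```python
from h import *
plan(456.5,-61,3.5,-11)
p,d=camera("wrist"); cv2.imwrite("pics/w10.png",p)
```

```text
clock 27.5 pos [456.4 -62.3  60.8] jawyaw -11.0 joints [-0.22  0.29  1.91  0.    0.94 -0.02] gap 61.3 F [ 0.3 -0.1 -0.1]
 turn [-0.     0.001 -0.001] rows 0.0  then shift m [ 0.0573  0.0013 -0.0001] world [  0.1   1.3 -57.3]
 turn [ 3.142e+00 -1.000e-03 -1.000e-03] rows 20.9  then shift m [ 0.0573 -0.0013  0.0001] world [  0.1   1.3 -57.3]
```

View pics/w10.png

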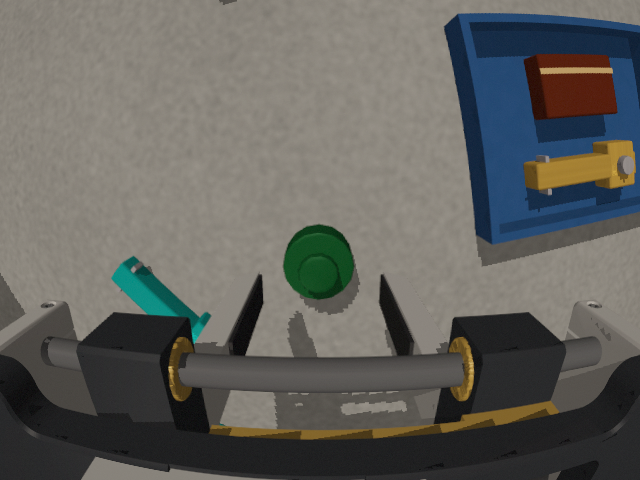

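The weight (319,262) is centred between the fingers, and the turquoise stock is well clear to the left.

Request:
{"fn": "play_rows", "kwargs": {
  "motion": [0, 0, 0, 0.022, 0.001, 0, -0.3, 0, 0, 0, 0.018, 0, 0, -0.3, 0, 0, 0, 0.008, 0, 0, -0.3, 0, 0, 0, 0, 0, 0, -0.3, 0, 0, 0, 0, 0, 0, -0.3]
}}

```text
clock: 28.05
eef_pos: [459.8, -62.0, 16.5]
eef_rot: [0.07, 1.562, -0.121]
wrist_force: [-0.1, -0.1, 0.2]
finger_gap: 60.8
```

Run:
```python
from h import *
plan(456.5,-61,3.5,-11)
```

```text
clock 28.05 pos [459.8 -62.   16.5] jawyaw -11.0 joints [-0.21  0.37  1.93  0.    0.83 -0.02] gap 60.8 F [-0.1 -0.1  0.2]
 turn [ 0.     0.009 -0.001] rows 0.1  then shift m [ 0.013   0.0004 -0.0034] world [ -3.3   1.  -13. ]
 turn [-3.141e+00  1.000e-03  1.400e-02] rows 20.9  then shift m [ 0.013  -0.0004  0.0034] world [ -3.3   1.  -13. ]
```

Request:
{"fn": "play_rows", "kwargs": {
  "motion": [0, 0.009, 0, 0.008, 0, -0.0034, -0.3, 0, 0, 0, 0.003, 0, 0, -0.3, 0, 0, 0, 0, 0, 0, -0.3]
}}

```text
clock: 28.35
eef_pos: [457.1, -61.5, 6.3]
eef_rot: [0.292, 1.569, 0.1]
wrist_force: [0.2, 0.4, -0.5]
finger_gap: 60.9
```

Run:
```python
from h import *
plan(456.5,-61,3.5,-11)
```

```text
clock 28.35 pos [457.1 -61.5   6.3] jawyaw -11.0 joints [-0.21  0.39  1.94  0.    0.81 -0.02] gap 60.9 F [ 0.2  0.4 -0.5]
 turn [ 0.     0.002 -0.001] rows 0.0  then shift m [ 0.0028  0.0004 -0.0007] world [-0.6  0.5 -2.8]
 turn [-3.141e+00  1.000e-03  3.000e-03] rows 20.9  then shift m [ 0.0028 -0.0004  0.0007] world [-0.6  0.5 -2.8]
```

Request:
{"fn": "play_rows", "kwargs": {
  "motion": [0, 0, 0, 0.0015, 0, 0, 0.6, 0, 0, 0, 0, 0, 0, 0.6, 0, 0, 0, 0, 0, 0, 0.6, 0, 0, 0, 0, 0, 0, 0.6, 0, 0, 0, 0, 0, 0, 0.6],
  "newtons": 50
}}

```text
clock: 28.85
eef_pos: [457.1, -61.5, 4.8]
eef_rot: [0.312, 1.569, 0.121]
wrist_force: [0.6, 0.5, -2.1]
finger_gap: 43.0
```

Request:
{"fn": "play_rows", "kwargs": {
  "motion": [0, 0, 0, -0.01, 0, 0, 0.6, 0, 0, 0, -0.04, 0, 0, 0.6, 0, 0, 0, -0.045, 0, 0, 0.6, 0, 0, 0, -0.03, 0, 0, 0.6, 0, 0, 0, 0, 0, 0, 0.6, 0, 0, 0, 0, 0, 0, 0.6]
}}

```text
clock: 29.45
eef_pos: [455.2, -61.2, 135.2]
eef_rot: [2.679, 1.569, 2.487]
wrist_force: [0.4, -0.2, -4.1]
finger_gap: 43.0
```

Run:
```python
from h import *
B=np.array([516.1,-374.2]); a=np.radians(-11); ex=np.array([np.cos(a),np.sin(a)]); ey=np.array([-ex[1],ex[0]])
t=B+0*ex-28*ey; print(t)
plan(*t,130,-11)
```

```text
[ 510.75734813 -401.68556114]
clock 29.45 pos [455.2 -61.2 135.2] jawyaw -11.0 joints [-0.21  0.18  1.85  0.    1.12 -0.02] gap 43.0 F [ 0.4 -0.2 -4.1]
 turn [ 0.    -0.001 -0.001] rows 0.0  then shift m [ 0.0052 -0.3237  0.1195] world [  55.6 -340.5   -5.2]
 turn [-3.141e+00  1.000e-03 -2.000e-03] rows 20.9  then shift m [ 0.0052  0.3237 -0.1195] world [  55.6 -340.5   -5.2]
```

Request:
{"fn": "play_rows", "kwargs": {
  "motion": [0, 0, 0, 0, -0.036, 0.0133, 0.6, 0, 0, 0, 0, -0.036, 0.0133, 0.6, 0, 0, 0, 0, -0.036, 0.0133, 0.6, 0, 0, 0, 0, -0.036, 0.0133, 0.6, 0, 0, 0, 0, -0.036, 0.0133, 0.6, 0, 0, 0, 0, -0.036, 0.0133, 0.6, 0, 0, 0, 0, -0.036, 0.0133, 0.6, 0, 0, 0, 0, -0.036, 0.0133, 0.6, 0, 0, 0, 0, -0.032, 0.012, 0.6, 0, 0, 0, 0, 0, 0, 0.6, 0, 0, 0, 0, 0, 0, 0.6]
}}

```text
clock: 30.55
eef_pos: [504.9, -406.7, 109.0]
eef_rot: [2.705, 1.538, 2.516]
wrist_force: [-0.3, 0.3, -3.9]
finger_gap: 43.1
```

Run:
```python
from h import *
plan(510.8,-401.7,13,-11)
p,d=camera("wrist"); cv2.imwrite("pics/w11.png",p)
```

```text
clock 30.55 pos [ 504.9 -406.7  109. ] jawyaw -10.8 joints [-0.73  0.62  1.29 -0.    1.27 -0.54] gap 43.1 F [-0.3  0.3 -3.9]
 turn [ 0.002 -0.029 -0.014] rows 0.2  then shift m [0.096  0.0061 0.0049] world [  5.9   5.  -96. ]
 turn [-3.139  0.021 -0.046] rows 20.9  then shift m [ 0.096  -0.0061 -0.0049] world [  5.9   5.  -96. ]
```

View pics/w11.png

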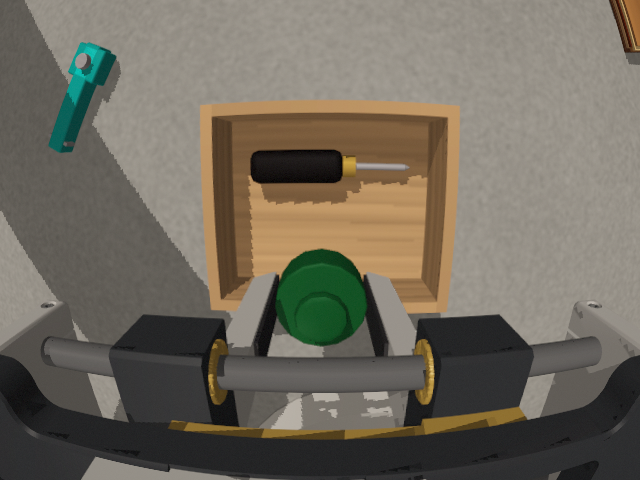

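The weight hangs upright over the free half of the box (322,300), and the awl is at (325,167). I'll level out and lower it.

Request:
{"fn": "play_rows", "kwargs": {
  "motion": [0.002, -0.029, -0.014, 0, 0.006, 0.005, 0.6, 0, 0, 0, 0, 0, 0, 0.6, 0, 0, 0, 0.02, 0, 0, 0.6, 0, 0, 0, 0.015, 0, 0, 0.6, 0, 0, 0, 0, 0, 0, 0.6, 0, 0, 0, 0, 0, 0, 0.6]
}}

```text
clock: 31.2
eef_pos: [510.3, -397.4, 70.9]
eef_rot: [2.752, 1.565, 2.565]
wrist_force: [0.5, -0.2, -3.1]
finger_gap: 43.6
```

Run:
```python
from h import *
plan(510.8,-401.7,13,-11)
```

```text
clock 31.2 pos [ 510.3 -397.4   70.9] jawyaw -10.7 joints [-0.72  0.64  1.34 -0.    1.16 -0.53] gap 43.6 F [ 0.5 -0.2 -3.1]
 turn [ 0.005 -0.005 -0.002] rows 0.0  then shift m [ 0.0579 -0.0041  0.0013] world [  0.5  -4.3 -57.9]
 turn [-3.137e+00  3.000e-03 -8.000e-03] rows 20.9  then shift m [ 0.0579  0.0041 -0.0013] world [  0.5  -4.3 -57.9]
```

Request:
{"fn": "play_rows", "kwargs": {
  "motion": [0.005, -0.005, -0.002, 0, -0.004, 0.001, 0.6, 0, 0, 0, 0.02, 0, 0, 0.6, 0, 0, 0, 0.015, 0, 0, 0.6, 0, 0, 0, 0.008, 0, 0, 0.6, 0, 0, 0, 0, 0, 0, 0.6, 0, 0, 0, 0, 0, 0, 0.6]
}}

```text
clock: 31.8
eef_pos: [511.8, -403.8, 29.8]
eef_rot: [-0.529, 1.565, -0.722]
wrist_force: [-0.8, -0.1, -4.0]
finger_gap: 43.0
```

Run:
```python
from h import *
plan(510.8,-401.7,13,-11)
```

```text
clock 31.8 pos [ 511.8 -403.8   29.8] jawyaw -11.1 joints [-0.72  0.7   1.36  0.    1.08 -0.53] gap 43.0 F [-0.8 -0.1 -4. ]
 turn [-0.001  0.005  0.003] rows 0.0  then shift m [ 0.0168  0.0018 -0.0014] world [ -1.    2.1 -16.8]
 turn [ 3.14   0.004 -0.007] rows 20.9  then shift m [ 0.0168 -0.0018  0.0014] world [ -1.    2.1 -16.8]
```

Contact is expected at about z = 12.8.

Request:
{"fn": "play_rows", "kwargs": {
  "motion": [-0.001, 0.005, 0.003, 0.009, 0.002, -0.001, 0.6, 0, 0, 0, 0.003, 0, 0, 0.6, 0, 0, 0, 0.001, 0, 0, 0.6, 0, 0, 0, 0, 0, 0, 0.6]
}}

```text
clock: 32.2
eef_pos: [511.7, -401.9, 17.1]
eef_rot: [-0.442, 1.57, -0.634]
wrist_force: [-0.7, -0.3, -4.4]
finger_gap: 42.9
```

Request:
{"fn": "play_rows", "kwargs": {
  "motion": [0, 0, 0, 0.0025, 0, 0, 0.6, 0, 0, 0, 0.001, 0, 0, 0.6, 0, 0, 0, 0, 0, 0, 0.6]
}}

```text
clock: 32.5
eef_pos: [511.9, -402.0, 13.7]
eef_rot: [-0.47, 1.569, -0.663]
wrist_force: [-0.1, 0.2, -4.2]
finger_gap: 42.9
```

Request:
{"fn": "play_rows", "kwargs": {
  "motion": [0, 0, 0, 0.0012, 0, 0, 0.6, 0, 0, 0, 0.0008, 0, 0, 0.6, 0, 0, 0, 0, 0, 0, 0.6]
}}

```text
clock: 32.8
eef_pos: [512.1, -402.2, 13.1]
eef_rot: [-0.531, 1.568, -0.723]
wrist_force: [-0.3, -0.1, -3.0]
finger_gap: 43.3
```

Request:
{"fn": "play_rows", "kwargs": {
  "motion": [0, 0, 0, 0.002, 0, 0, 0.6, 0, 0, 0, 0, 0, 0, 0.6]
}}

```text
clock: 33.0
eef_pos: [512.4, -402.6, 13.3]
eef_rot: [-0.583, 1.567, -0.775]
wrist_force: [1.0, 0.2, -3.8]
finger_gap: 43.1
```

Down on the floor: z no longer changes. Release and retreat.

Request:
{"fn": "play_rows", "kwargs": {
  "motion": [0, 0, 0, 0, 0, 0, -0.2, 0, 0, 0, 0, 0, 0, -0.2, 0, 0, 0, 0, 0, 0, -0.2, 0, 0, 0, -0.01, 0, 0, -0.2, 0, 0, 0, -0.03, 0, 0, -0.2, 0, 0, 0, -0.04, 0, 0, -0.2, 0, 0, 0, -0.04, 0, 0, -0.2, 0, 0, 0, -0.03, 0, 0, 0, 0, 0, 0, 0, 0, 0, 0]
}}

```text
clock: 33.9
eef_pos: [512.1, -402.3, 172.3]
eef_rot: [-0.553, 1.565, -0.745]
wrist_force: [-0.8, 0.9, 0.2]
finger_gap: 47.3
```

Run:
```python
from h import *
plan(538.6,373.7,150,97)
p,d=camera("wrist"); cv2.imwrite("pics/w12.png",p)
```

```text
clock 33.9 pos [ 512.1 -402.3  172.3] jawyaw -11.0 joints [-0.72  0.55  1.25 -0.    1.34 -0.53] gap 47.3 F [-0.8  0.9  0.2]
 turn [ 1.256  0.006 -0.   ] rows 8.4  then shift m [ 0.0223  0.1209 -0.767 ] world [ 26.5 776.  -22.3]
 turn [-1.885e+00  1.000e-03  7.000e-03] rows 12.6  then shift m [ 0.0223 -0.1209  0.767 ] world [ 26.5 776.  -22.3]
```

View pics/w12.png

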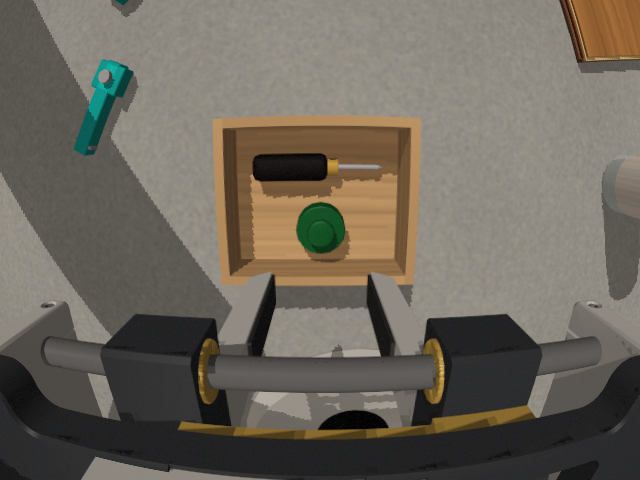

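The weight stands upright at (320,228) beside the awl (315,167), both inside the box. Next the lid.

Request:
{"fn": "play_rows", "kwargs": {
  "motion": [0.1396, 0, 0, 0, 0, 0, 0, 0.1396, 0, 0, 0, 0, 0, 0, 0.1396, 0, 0, 0, 0, 0, 0, 0.1396, 0, 0, 0, 0, 0, 0, 0.1396, 0, 0, 0, 0, 0, 0, 0.1396, 0, 0, 0, 0, 0, 0, 0.1396, 0, 0, 0, 0, 0, 0, 0.1396, 0, 0, 0, 0, 0, 0, 0.1396, 0, 0, 0, 0, 0, 0, 0, 0, 0, 0, 0, 0, 0]
}}

```text
clock: 34.95
eef_pos: [508.2, -398.9, 158.8]
eef_rot: [-2.353, 1.558, 2.432]
wrist_force: [0.8, -0.2, 0.3]
finger_gap: 46.8
```

Request:
{"fn": "play_rows", "kwargs": {
  "motion": [0, 0, 0, 0, 0.0076, -0.048, 0, 0, 0, 0, 0, 0.0076, -0.048, 0, 0, 0, 0, 0, 0.0076, -0.048, 0, 0, 0, 0, 0, 0.0076, -0.048, 0, 0, 0, 0, 0, 0.0076, -0.048, 0, 0, 0, 0, 0, 0.0076, -0.048, 0, 0, 0, 0, 0, 0.0076, -0.048, 0, 0, 0, 0, 0, 0.0076, -0.048, 0, 0, 0, 0, 0, 0.0076, -0.048, 0, 0, 0, 0, 0, 0.0076, -0.048, 0, 0, 0, 0, 0, 0.0076, -0.048, 0, 0, 0, 0, 0, 0.0076, -0.048, 0, 0, 0, 0, 0, 0.0076, -0.048, 0, 0, 0, 0, 0, 0.0076, -0.048, 0, 0, 0, 0, 0, 0.0076, -0.04, 0, 0, 0, 0, 0, 0, 0, 0, 0, 0, 0, 0, 0, 0, 0]
}}

```text
clock: 36.65
eef_pos: [540.8, 343.7, 153.6]
eef_rot: [-2.075, 1.543, 2.789]
wrist_force: [0.1, -1.2, -0.3]
finger_gap: 46.8
```

Run:
```python
from h import *
plan(538.6,373.7,60,97)
p,d=camera("wrist"); cv2.imwrite("pics/w13.png",p)
p,d=camera("top"); cv2.imwrite("pics/t13.png",p); W=world("top",d)
for n,h,lo,hi in [("box",58,52,66),("scratch_stock",26,19,36),("mahogany_block",26,20,34),("weight",48,43,53),("awl",32,24,40)]:
  for r in masks_of("top",n)[:3]:
    try: print(n,round(r["conf"],2),*fit("top",r["region"],W,h,lo,hi))
    except Exception as e: print(n,e)
```

```text
clock 36.65 pos [540.8 343.7 153.6] jawyaw -81.3 joints [0.5  0.55 1.28 0.02 1.32 1.91] gap 46.8 F [ 0.1 -1.2 -0.3]
 turn [ 0.029 -0.013  0.024] rows 0.3  then shift m [ 0.0936  0.0015 -0.03  ] world [ -2.2  30.  -93.6]
 turn [-3.112 -0.038 -0.02 ] rows 20.8  then shift m [ 0.0936 -0.0015  0.03  ] world [ -2.2  30.  -93.6]
box 0.71 [ 516.  -373.6] [141.7 167.3] 78.8 [ 516.3 -373.8] pca 166.0 1382
scratch_stock 0.94 [656.9 -30.4] [33.5 99.8] 89.5 [663.3 -30.4] pca 179.5 550
scratch_stock 0.64 [ 316.8 -235.1] [98.5 32.9] 50.9 [ 320.7 -230.8] pca 51.2 506
scratch_stock 0.6 [344. -81.] [33.  98.9] 34.4 [348.  -86.8] pca 124.7 501
mahogany_block 0.64 [655.3  28.1] [41.9 70.3] 89.7 [655.3  28.1] pca 179.2 707
weight 0.71 [ 513.6 -401.7] [22.2 21.5] 43.2 [ 513.6 -401.5] pca -150.0 111
weight attempt to get argmax of an empty sequence
awl 0.93 [ 505.  -342.3] [24.5 81.3] 79.5 [ 500.2 -341.5] pca 168.7 402
awl 0.38 [633.6 184.5] [78.6 42. ] 16.5 [633.8 184.3] pca -163.2 738
```

View pics/w13.png

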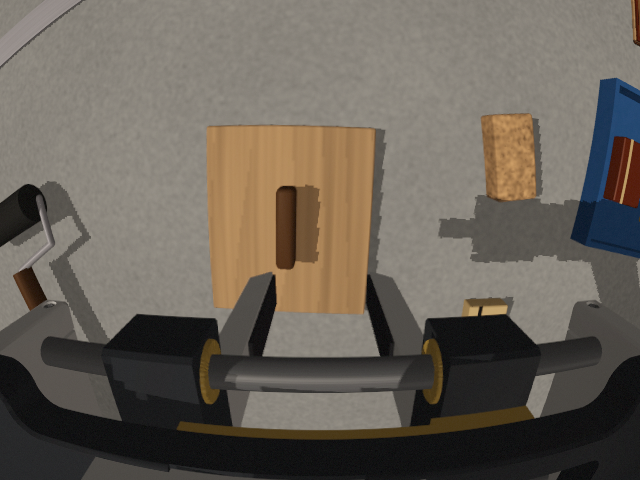

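View pics/t13.png

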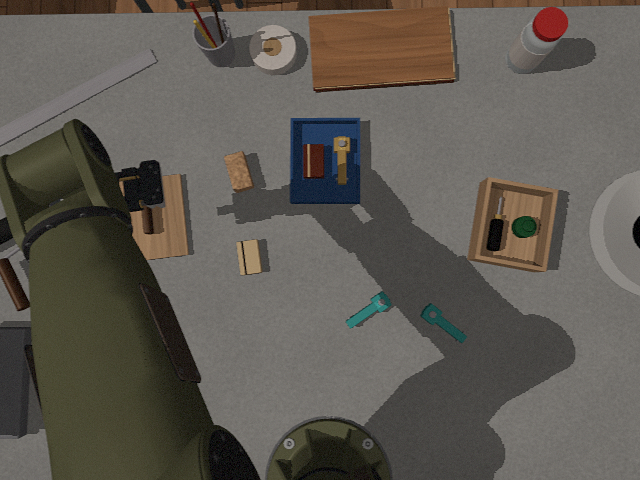

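Everything placed is still in position: block (313,160) and stock (342,160) in the tray, awl and weight in the box around (510,228). The lid handle is in wrist view at (286,228). Aligning over it now.

Request:
{"fn": "play_rows", "kwargs": {
  "motion": [0.029, -0.013, 0.024, 0, 0.0015, -0.03, 0, 0, 0, 0, 0, 0, 0, 0, 0, 0, 0, 0.04, 0, 0, 0, 0, 0, 0, 0.03, 0, 0, 0, 0, 0, 0, 0, 0, 0, 0, 0, 0, 0, 0, 0, 0, 0],
  "newtons": 50
}}

```text
clock: 37.6
eef_pos: [541.2, 370.2, 86.7]
eef_rot: [1.926, 1.565, 0.469]
wrist_force: [0.1, -0.1, 1.5]
finger_gap: 47.1
```

Run:
```python
from h import *
plan(538.6,373.7,17,97)
p,d=camera("wrist"); cv2.imwrite("pics/w14.png",p)
```

```text
clock 37.6 pos [541.2 370.2  86.7] jawyaw -83.5 joints [ 0.54  0.64  1.31 -0.    1.18  2.  ] gap 47.1 F [ 0.1 -0.1  1.5]
 turn [-0.008 -0.002 -0.006] rows 0.1  then shift m [ 0.0697 -0.0022 -0.0038] world [ -2.6   3.5 -69.7]
 turn [ 3.133e+00 -9.000e-03  3.000e-03] rows 20.9  then shift m [0.0697 0.0022 0.0038] world [ -2.6   3.5 -69.7]
```

View pics/w14.png

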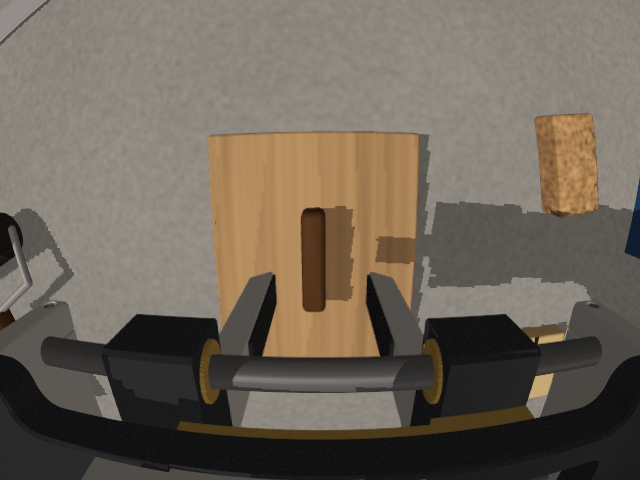

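The handle (313,260) is between the fingers and parallel to them. Continuing down.

Request:
{"fn": "play_rows", "kwargs": {
  "motion": [-0.008, -0.002, -0.006, 0, -0.002, -0.004, 0, 0, 0, 0, 0.025, 0, 0, 0, 0, 0, 0, 0.02, 0, 0, 0, 0, 0, 0, 0.008, 0, 0, 0, 0, 0, 0, 0, 0, 0, 0, 0, 0, 0, 0, 0, 0, 0]
}}

```text
clock: 38.25
eef_pos: [542.0, 376.5, 41.7]
eef_rot: [2.056, 1.56, 0.608]
wrist_force: [0.9, 0.7, 0.3]
finger_gap: 47.0
```

Run:
```python
from h import *
plan(538.6,373.7,17,97)
```

```text
clock 38.25 pos [542.  376.5  41.7] jawyaw -82.9 joints [0.55 0.7  1.33 0.   1.1  2.  ] gap 47.0 F [0.9 0.7 0.3]
 turn [ 0.001 -0.005 -0.009] rows 0.1  then shift m [ 0.0247 -0.0037  0.0024] world [ -3.4  -2.8 -24.7]
 turn [-3.14   0.015 -0.008] rows 20.9  then shift m [ 0.0247  0.0037 -0.0024] world [ -3.4  -2.8 -24.7]
```

Request:
{"fn": "play_rows", "kwargs": {
  "motion": [0.001, -0.005, -0.009, 0, -0.0037, 0.0024, 0, 0, 0, 0, 0.012, 0, 0, 0, 0, 0, 0, 0.008, 0, 0, 0, 0, 0, 0, 0.002, 0, 0, 0, 0, 0, 0, 0, 0, 0, 0]
}}

```text
clock: 38.75
eef_pos: [539.1, 374.0, 20.3]
eef_rot: [1.893, 1.568, 0.445]
wrist_force: [-0.9, -0.6, -0.3]
finger_gap: 46.9
```

Run:
```python
from h import *
plan(538.6,373.7,17,97)
```

```text
clock 38.75 pos [539.1 374.   20.3] jawyaw -83.0 joints [ 0.55  0.72  1.34 -0.    1.07  2.  ] gap 46.9 F [-0.9 -0.6 -0.3]
 turn [ 0.    -0.001 -0.002] rows 0.0  then shift m [ 0.0033 -0.0006  0.0002] world [-0.5 -0.3 -3.3]
 turn [-3.141e+00  4.000e-03 -1.000e-03] rows 20.9  then shift m [ 0.0033  0.0006 -0.0002] world [-0.5 -0.3 -3.3]
```

Request:
{"fn": "play_rows", "kwargs": {
  "motion": [0, 0, 0, 0.0025, 0, 0, 0.3, 0, 0, 0, 0, 0, 0, 0.9, 0, 0, 0, 0, 0, 0, 0.9, 0, 0, 0, 0, 0, 0, 0.9, 0, 0, 0, 0, 0, 0, 0.9, 0, 0, 0, 0, 0, 0, 0.9],
  "newtons": 55
}}

```text
clock: 39.35
eef_pos: [539.3, 374.1, 17.8]
eef_rot: [1.912, 1.568, 0.463]
wrist_force: [-0.3, 0.9, -1.1]
finger_gap: 15.4
```

Request:
{"fn": "play_rows", "kwargs": {
  "motion": [0, 0, 0, -0.01, 0, 0, 0.9, 0, 0, 0, -0.04, 0, 0, 0.9, 0, 0, 0, -0.045, 0, 0, 0.9, 0, 0, 0, -0.045, 0, 0, 0.9, 0, 0, 0, -0.03, 0, 0, 0.9, 0, 0, 0, 0, 0, 0, 0.9, 0, 0, 0, 0, 0, 0, 0.9]
}}

```text
clock: 40.05
eef_pos: [537.7, 373.1, 196.2]
eef_rot: [1.424, 1.57, -0.024]
wrist_force: [-0.8, 0.7, -2.8]
finger_gap: 15.6
```

Run:
```python
from h import *
plan(516.1,-374,190,79)
p,d=camera("wrist"); cv2.imwrite("pics/w15.png",p)
```

```text
clock 40.05 pos [537.7 373.1 196.2] jawyaw -83.0 joints [ 0.55  0.54  1.2  -0.    1.4   2.  ] gap 15.6 F [-0.8  0.7 -2.8]
 turn [ 0.314 -0.    -0.001] rows 2.1  then shift m [0.0062 0.1214 0.7375] world [ -21.6 -747.1   -6.2]
 turn [-2.827e+00  1.000e-03 -0.000e+00] rows 18.8  then shift m [ 0.0062 -0.1214 -0.7375] world [ -21.6 -747.1   -6.2]
```

View pics/w15.png

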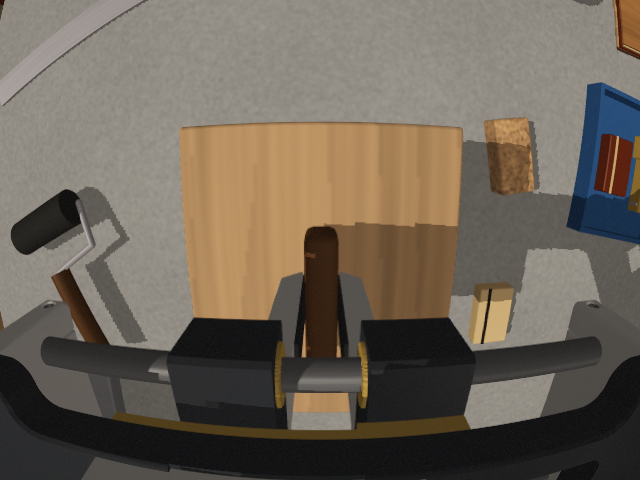

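The lid is held level (handle at 320,290, plate spanning 180–462). Carrying it to the box.

Request:
{"fn": "play_rows", "kwargs": {
  "motion": [0.105, 0, 0, 0, 0, 0, 0.9, 0.105, 0, 0, 0, 0, 0, 0.9, 0.104, 0, 0, 0, 0, 0, 0.9, 0, 0, 0, 0, 0.003, 0.02, 0.9, 0, 0, 0, 0, 0.0066, 0.04, 0.9, 0, 0, 0, 0, 0.0066, 0.04, 0.9, 0, 0, 0, 0, 0.0066, 0.04, 0.9, 0, 0, 0, 0, 0.0066, 0.04, 0.9, 0, 0, 0, 0, 0.0066, 0.04, 0.9, 0, 0, 0, 0, 0.0066, 0.04, 0.9, 0, 0, 0, 0, 0.0066, 0.04, 0.9, 0, 0, 0, 0, 0.0066, 0.04, 0.9, 0, 0, 0, 0, 0.0066, 0.04, 0.9, 0, 0, 0, 0, 0.0066, 0.04, 0.9, 0, 0, 0, 0, 0.003, 0.02, 0.9, 0, 0, 0, 0, 0, 0, 0.9]
}}

```text
clock: 41.7
eef_pos: [506.7, -90.7, 171.0]
eef_rot: [-1.152, 1.528, -2.925]
wrist_force: [-0.7, -0.4, -2.0]
finger_gap: 15.4
```

Run:
```python
from h import *
plan(516.1,-374,170,79)
```

```text
clock 41.7 pos [506.7 -90.7 171. ] jawyaw -101.6 joints [-0.24  0.28  1.63 -0.02  1.27  1.54] gap 15.4 F [-0.7 -0.4 -2. ]
 turn [-0.011  0.017  0.039] rows 0.3  then shift m [0.001  0.0633 0.2763] world [   9.4 -283.3   -1. ]
 turn [ 3.13   0.061 -0.027] rows 20.9  then shift m [ 0.001  -0.0633 -0.2763] world [   9.4 -283.3   -1. ]
```

Request:
{"fn": "play_rows", "kwargs": {
  "motion": [-0.011, 0.017, 0.039, 0, 0.003, 0.012, 0.9, 0, 0, 0, -0.002, 0.0085, 0.037, 0.9, 0, 0, 0, -0.002, 0.0085, 0.037, 0.9, 0, 0, 0, -0.002, 0.0085, 0.037, 0.9, 0, 0, 0, -0.002, 0.0085, 0.037, 0.9, 0, 0, 0, -0.002, 0.0085, 0.037, 0.9, 0, 0, 0, -0.002, 0.0085, 0.037, 0.9, 0, 0, 0, -0.002, 0.007, 0.03, 0.9, 0, 0, 0, 0, 0, 0, 0.9, 0, 0, 0, 0, 0, 0, 0.9]
}}

```text
clock: 42.7
eef_pos: [515.3, -361.7, 170.0]
eef_rot: [-2.06, 1.55, 2.467]
wrist_force: [0.4, -0.2, -1.8]
finger_gap: 15.7
```

Run:
```python
from h import *
plan(516.1,-374,100,79)
p,d=camera("wrist"); cv2.imwrite("pics/w16.png",p)
```

```text
clock 42.7 pos [ 515.3 -361.7  170. ] jawyaw -100.6 joints [-0.67  0.52  1.3   0.    1.34  1.09] gap 15.7 F [ 0.4 -0.2 -1.8]
 turn [ 0.007 -0.01   0.018] rows 0.1  then shift m [0.07   0.0031 0.0119] world [  0.8 -12.3 -70. ]
 turn [-3.135 -0.029 -0.015] rows 20.9  then shift m [ 0.07   -0.0031 -0.0119] world [  0.8 -12.3 -70. ]
```

View pics/w16.png

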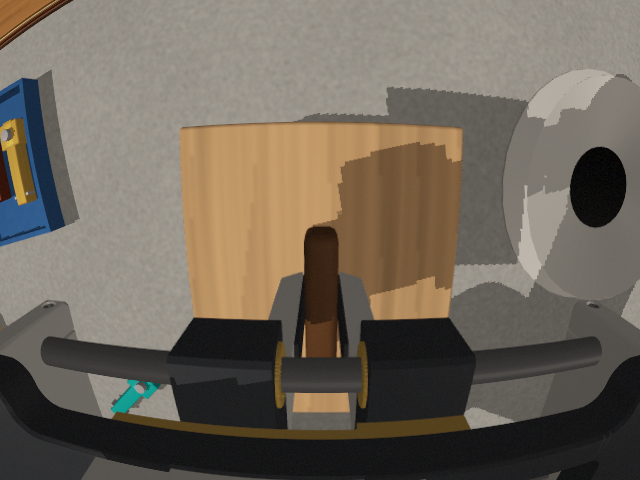

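Request:
{"fn": "play_rows", "kwargs": {
  "motion": [0.007, -0.01, 0.018, 0, 0.003, 0.012, 0.9, 0, 0, 0, 0, 0, 0, 0.9, 0, 0, 0, 0.03, 0, 0, 0.9, 0, 0, 0, 0.025, 0, 0, 0.9, 0, 0, 0, 0, 0, 0, 0.9, 0, 0, 0, 0, 0, 0, 0.9]
}}

```text
clock: 43.35
eef_pos: [517.9, -371.1, 115.0]
eef_rot: [1.03, 1.567, -0.729]
wrist_force: [-0.3, -0.6, -2.0]
finger_gap: 15.5
```

Run:
```python
from h import *
plan(516.1,-374,86,79)
```

```text
clock 43.35 pos [ 517.9 -371.1  115. ] jawyaw -100.8 joints [-0.68  0.57  1.35 -0.    1.22  1.08] gap 15.5 F [-0.3 -0.6 -2. ]
 turn [ 0.004  0.002 -0.003] rows 0.0  then shift m [ 0.029  -0.0013  0.0032] world [ -1.8  -2.9 -29. ]
 turn [-3.138e+00  5.000e-03  3.000e-03] rows 20.9  then shift m [ 0.029   0.0013 -0.0032] world [ -1.8  -2.9 -29. ]
```

Request:
{"fn": "play_rows", "kwargs": {
  "motion": [0.004, 0.002, -0.003, 0, -0.001, 0.003, 0.9, 0, 0, 0, 0.015, 0, 0, 0.9, 0, 0, 0, 0.008, 0, 0, 0.9, 0, 0, 0, 0, 0, 0, 0.9, 0, 0, 0, 0, 0, 0, 0.9]
}}

```text
clock: 43.85
eef_pos: [517.3, -374.6, 93.6]
eef_rot: [1.128, 1.566, -0.634]
wrist_force: [-0.2, -0.2, -2.1]
finger_gap: 15.4
```

Run:
```python
from h import *
plan(516.1,-374,71,79)
p,d=camera("scene"); cv2.imwrite("pics/s17.png",cv2.resize(p[60:240,100:340],(800,600)))
```

```text
clock 43.85 pos [ 517.3 -374.6   93.6] jawyaw -101.0 joints [-0.68  0.6   1.36  0.    1.18  1.08] gap 15.4 F [-0.2 -0.2 -2.1]
 turn [-0.     0.002 -0.004] rows 0.0  then shift m [ 0.0226 -0.0013 -0.0003] world [ -1.2   0.6 -22.6]
 turn [ 3.141e+00 -6.000e-03 -3.000e-03] rows 20.9  then shift m [0.0226 0.0013 0.0003] world [ -1.2   0.6 -22.6]
```

View pics/s17.png

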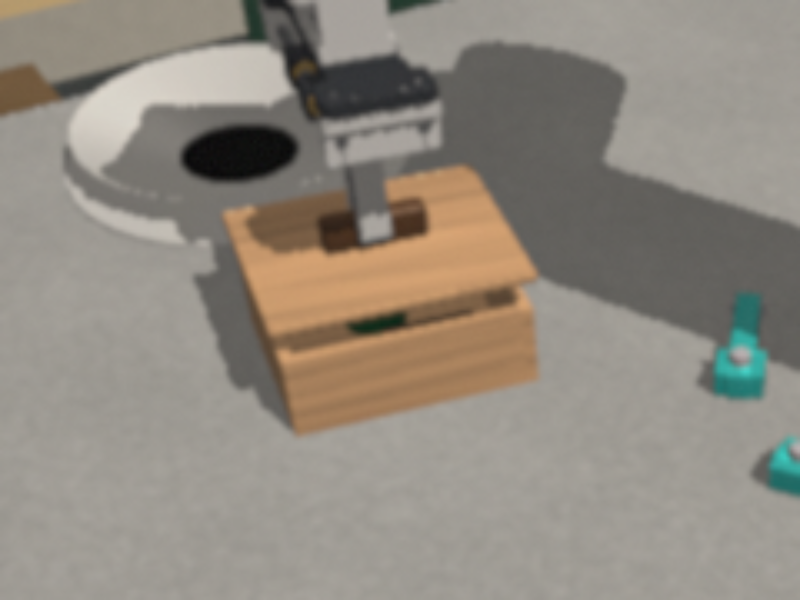

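The lid hangs parallel over the box (plate corners at 225,210 and 535,275), with the plug not yet in. Lowering in small steps.

Request:
{"fn": "play_rows", "kwargs": {
  "motion": [0, 0.002, -0.004, 0.007, -0.001, 0, 0.9, 0, 0, 0, 0.003, 0, 0, 0.9, 0, 0, 0, 0, 0, 0, 0.9, 0, 0, 0, 0, 0, 0, 0.9]
}}

```text
clock: 44.3
eef_pos: [516.5, -374.5, 83.1]
eef_rot: [1.847, 1.571, 0.084]
wrist_force: [-1.4, 0.0, -1.7]
finger_gap: 15.4
```

Run:
```python
from h import *
plan(516.1,-374,71,79)
```

```text
clock 44.3 pos [ 516.5 -374.5   83.1] jawyaw -101.0 joints [-0.68  0.61  1.37  0.    1.16  1.08] gap 15.4 F [-1.4  0.  -1.7]
 turn [-0. -0. -0.] rows 0.0  then shift m [ 0.0121 -0.0004 -0.0004] world [ -0.4   0.5 -12.1]
 turn [ 3.141 -0.     0.   ] rows 20.9  then shift m [0.0121 0.0004 0.0004] world [ -0.4   0.5 -12.1]
```

Request:
{"fn": "play_rows", "kwargs": {
  "motion": [0, 0, 0, 0.004, 0, 0, 0.9, 0, 0, 0, 0.002, 0, 0, 0.9, 0, 0, 0, 0.001, 0, 0, 0.9, 0, 0, 0, 0, 0, 0, 0.9]
}}

```text
clock: 44.7
eef_pos: [516.5, -374.5, 75.6]
eef_rot: [1.413, 1.57, -0.35]
wrist_force: [-0.1, 1.0, -1.7]
finger_gap: 15.6
```

Request:
{"fn": "play_rows", "kwargs": {
  "motion": [0, 0, 0, 0.002, 0, 0, 0.9, 0, 0, 0, 0.001, 0, 0, 0.9, 0, 0, 0, 0, 0, 0, 0.9]
}}

```text
clock: 45.0
eef_pos: [516.6, -374.6, 72.5]
eef_rot: [1.273, 1.57, -0.49]
wrist_force: [0.2, 0.4, -2.0]
finger_gap: 15.6
```

Request:
{"fn": "play_rows", "kwargs": {
  "motion": [0, 0, 0, 0.0012, 0, 0, 0.9, 0, 0, 0, 0, 0, 0, 0.9]
}}

```text
clock: 45.2
eef_pos: [516.6, -374.6, 71.3]
eef_rot: [1.165, 1.57, -0.597]
wrist_force: [0.1, -0.6, -2.6]
finger_gap: 15.7
```

Request:
{"fn": "play_rows", "kwargs": {
  "motion": [0, 0, 0, 0.001, 0, 0, 0.9, 0, 0, 0, 0, 0, 0, 0.9]
}}

```text
clock: 45.4
eef_pos: [516.8, -374.8, 71.0]
eef_rot: [1.164, 1.569, -0.599]
wrist_force: [0.1, 0.5, -2.2]
finger_gap: 15.4
```

Request:
{"fn": "play_rows", "kwargs": {
  "motion": [0, 0, 0, 0.0015, 0, 0, 0.9, 0, 0, 0, 0, 0, 0, 0.9]
}}

```text
clock: 45.6
eef_pos: [517.0, -374.9, 71.1]
eef_rot: [1.116, 1.568, -0.647]
wrist_force: [0.3, -0.2, -2.0]
finger_gap: 15.5
```

The lid is seated: z stopped at 71.0, against 70.8 expected. Open, rise, and move aside to look.

Request:
{"fn": "play_rows", "kwargs": {
  "motion": [0, 0, 0, 0, 0, 0, 0.4, 0, 0, 0, 0, 0, 0, 0.4, 0, 0, 0, 0, 0, 0, 0.4, 0, 0, 0, -0.01, 0, 0, 0.4, 0, 0, 0, -0.03, 0, 0, 0.4, 0, 0, 0, -0.045, 0, 0, 0.4, 0, 0, 0, -0.045, 0, 0, 0.4, 0, 0, 0, 0, 0, -0.04, 0.2, 0, 0, 0, 0, 0, -0.045, 0.2, 0, 0, 0, 0, 0, -0.045, 0.2, 0, 0, 0, 0, 0, -0.045, 0.2, 0, 0, 0, 0, 0, -0.045, 0.2, 0, 0, 0, 0, 0, -0.03, 0.2, 0, 0, 0, 0, 0, 0, 0.2, 0, 0, 0, 0, 0, 0, 0.2]
}}

```text
clock: 47.1
eef_pos: [565.9, -121.1, 214.8]
eef_rot: [1.376, 1.56, -0.389]
wrist_force: [-0.6, -0.5, 0.2]
finger_gap: 38.0
```

Run:
```python
from h import *
p,d=camera("scene"); cv2.imwrite("pics/s18.png",p)
p,d=camera("top"); cv2.imwrite("pics/t18.png",p); W=world("top",d)
M=masks_of("top","lid")
for r in M[:2]:
    m=r["region"]&(W[...,2]>60)&(W[...,2]<72)
    if m.sum()<100: continue
    A=W[m][:,:3]; c,*_=np.linalg.lstsq(np.c_[A[:,:2]-A[:,:2].mean(0),np.ones(len(A))],A[:,2],rcond=None)
    print(r["conf"],"plane slope,z",c.round(4),m.sum(), fit("top",r["region"],W,65,60,72))
for n,h,lo,hi in [("scratch_stock",26,19,36),("mahogany_block",26,20,34),("maple_block",20,14,28),("cork_block",30,22,36)]:
  for r in masks_of("top",n)[:3]:
    try: print(n,round(r["conf"],2),*fit("top",r["region"],W,h,lo,hi))
    except Exception as e: print(n,e)
```

```text
0.71 plane slope,z [ 1.00000e-03 -9.00000e-04  6.49129e+01] 6220 (array([ 516.4, -372.9]), array([148.4, 173.7]), 78.9, array([ 515.5, -372.5]), 'pca', np.float64(170.0), 6274)
scratch_stock 0.71 [656.9 -30.4] [33.5 99.8] 89.5 [664.2 -30.1] pca 179.2 534
mahogany_block 0.72 [655.3  28.1] [41.9 70.3] 89.7 [655.3  28.1] pca 179.3 708
maple_block 0.92 [455.3 162.7] [69.8 44.5] 8.4 [455.2 162.7] pca -171.3 724
cork_block 0.97 [634.  184.9] [79.  42.2] 16.6 [633.9 184.7] pca -163.4 753
```

View pics/s18.png

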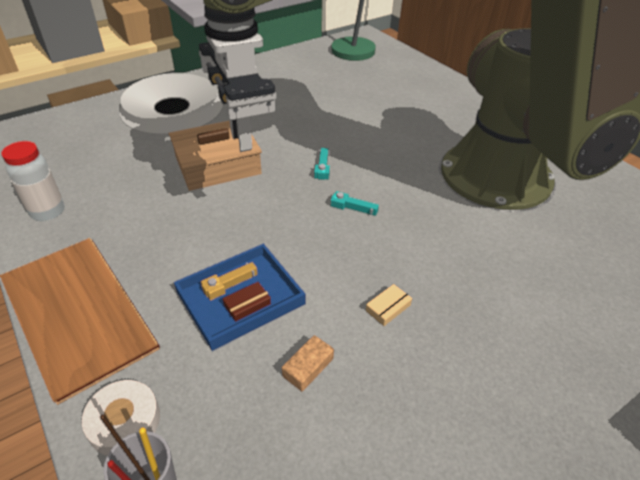

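View pics/t18.png

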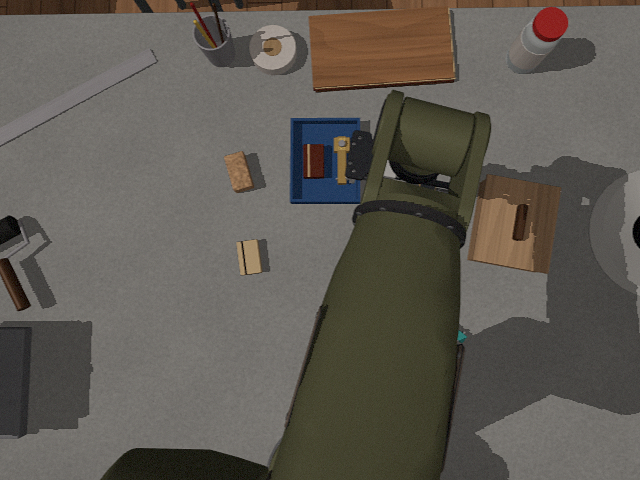

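The lid is seated on the box at (515,225). The tray kit is in place at (328,160), and the maple and cork blocks have not moved. Handing in.

```bash
python3 -c "
from cell import *
print(sign_off())"
```

```text
the job is handed in; nothing more can be done
None
```

Both kits are made up and the job is handed in, at about 48 s of the 125 s allowed.

- **Tray:** the mahogany block and the brass scratch stock lie flat on the tray floor, side by side and parallel, with about 20 mm between them.
- **Box:** the awl lies flat and the weight stands upright, both seen inside the box before I closed it. The lid plate's top measures 64.9 mm high (65 mm expected) and is level to about 0.1 %. It sits centred within about 1 mm and turned the same way as the box.
- **Left alone:** the maple and cork blocks measure within about 1 mm of where they started. The turquoise look-alikes were not touched.

Each piece was lowered until the arm's height stopped changing, then released. The wrist force reading showed no clear rise at these contacts, so "set down" rests on the height readings and pictures. My first grip on the mahogany block was about 10 mm too high, so I opened and gripped again lower before lifting. No final check failed.

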